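Open the worn combination lock of a reagent strongbox

TASK

Unlock the reagent strongbox: turn the left dial to 6 and the right dial to 3. The lock is worn, so ease each dial about its number, up to about a third of a number to either side, until you feel its tumbler drop and the dial stop, without forcing it; then draw the bolt gently to the right until it is fully open and let go. Leave the things on and around the box where they are.

Things in the scene. Friction and masses are not known exactly. Their poses are not given: they have to be found in the camera images.
- strongbox: grey steel box with its door face up (flat deck), fixed, 240 (x) x 360 (y) x 90 mm high; origin under its centre, x away from the robot at zero yaw, y left, z up. Dials at box x = -40, y = +85 (left) and -85 mm (right), each amid ten fixed ticks: 0 is the broad long one on the +x side, 5 the thin long one, numbers run clockwise. A sliding bolt lies behind them at box x = +60 mm
- dial_left_grip (a point): centre of the left dial's black bar knob, on the dial's axis, 26 mm above the deck. The bar is 42 mm long, 12 wide, from 6 to 36 mm above the deck, on a round flange of 52 mm diameter (top 6 mm above the deck). x runs along the bar to its white-striped end, the pointer; z is up. Grip across the bar; 20 to 40 N of grip turns it
- dial_left (a joint): left dial (box y = +85 mm): angle of its pointer, 0.6283 rad (36 degrees) a number, 0 = number 0, growing clockwise seen from above; end stops at numbers 0 and 9 (5.65 rad). Friction 0.04 N m. Its only gate is that of number 6 (3.77 rad nominal); the lock is worn, so the real gate lies anywhere within 0.22 rad either side of the tick, differently each time and on each dial
- dial_right_grip (a point): centre of the right dial's black bar knob, on the dial's axis, 26 mm above the deck. The bar is 42 mm long, 12 wide, from 6 to 36 mm above the deck, on a round flange of 52 mm diameter (top 6 mm above the deck). x runs along the bar to its white-striped end, the pointer; z is up. Grip across the bar; 20 to 40 N of grip turns it
- dial_right (a joint): right dial (box y = -85 mm): angle of its pointer, 0.6283 rad (36 degrees) a number, 0 = number 0, growing clockwise seen from above; end stops at numbers 0 and 9 (5.65 rad). Friction 0.04 N m. Its only gate is that of number 3 (1.88 rad nominal); the lock is worn, so the real gate lies anywhere within 0.22 rad either side of the tick, differently each time and on each dial
- tumbler_left (a joint): sprung tumbler of the left dial, hidden in the box: near 0 m (within 1 mm) while it rides on the dial's wheel, 0.006 m when dropped. It drops by itself as the dial reaches its gate (0.11 rad wide), stays there, and blocks the dial both ways: the resistance rises at once. More than 15 N on it (about 0.37 N m on the dial) is forcing it
- tumbler_right (a joint): sprung tumbler of the right dial, hidden in the box: near 0 m (within 1 mm) while it rides on the dial's wheel, 0.006 m when dropped. It drops by itself as the dial reaches its gate (0.11 rad wide), stays there, and blocks the dial both ways: the resistance rises at once. More than 15 N on it (about 0.37 N m on the dial) is forcing it
- bolt_handle (a point): on the axis of the steel bolt's upright round post (16 mm diameter, from 10 to 46 mm above the deck), 30 mm above the deck; axes as the strongbox. Shut, it stands at box x = +60, y = +40 mm. The flat bolt bar lies along box y and is 11 mm high; its left part runs through a guide and a keeper, 18 mm high, 54 mm or more to the left of the shut post
- bolt (a joint): travel of the bolt towards box -y (to the right): 0 shut, 0.040 m fully open (end stop). Slides with about 2.5 N of friction. Until both tumblers have dropped it is blocked somewhere in the first 24 mm; more than 15 N against a tumbler is forcing it
- carton: small cardboard carton, 36 x 50 x 20 mm, on the front middle of the box's deck; origin at the centre of its underside; leave alone
- jar: small white-capped jar, 34 mm diameter, 45 mm high, on the right rear of the deck; origin under its centre; leave alone
- tube_rack: grey block with eight tube holes, 90 x 170 x 50 mm, left of the box; origin under its centre; leave alone
- tip_box: pale translucent pipette-tip box, 80 x 120 x 65 mm, right of the box; origin under its centre; leave alone

How it is judged:
By the outcome, as a careful person would: the job done as asked, in the order asked, and still so for the second after the job is handed in, with the robot touching nothing.
It also fails if it takes over 70 s, if anything falls off the work surface, if the arm or the gripper's body presses on something with over 40 N, if the wrist force passes 120 N, or if a joint passes its speed limit or range.

ROBOT

A 7-joint arm with a two-finger parallel gripper is mounted at the origin on the work surface. World frame = base frame: x ahead of the robot, y to its left, z up, the work surface at z = 0. Lengths are in m, angles in rad, forces in N, time in s.
With the tool pointing down it reaches from about 0.425 to 0.875 m from the base axis. Payload 8.4 kg.
Tool frame: the origin (TCP) lies between the finger pads; the fingertips stand 17 mm ahead of it and the grasp point (between the pads) lies 2 mm behind it; y points along the fingers, x is the direction in which the jaws open and shut, and the axes are right-handed (so a half turn about y gives the same grasp; the last joint's range is limited). The gripper opens to 85 mm and grips with 20 to 120 N. Pads are 22 mm wide; open, the fingers measure 114 mm over their backs; the gripper's body (76 mm by 85 mm) begins 54 mm behind the grasp point. The pads swing forward as they close: fully open they stand 13 mm farther back than shut.
Start: joints at [1.061, 0.333, 0.04, 1.465, -0.013, 1.343, -0.059], TCP at [0.26, -0.596, 0.248] pointing down, gripper open.
Joint ranges: [-2.58, 2.58], [-0.38, 2.09], [-1.3, 1.39], [0.25, 2.4], [-1.5, 4.64], [0.08, 2.09], [-2.65, 2.65]. Speed limits (rad/s): [2.22, 2.22, 2.79, 2.79, 3.14, 3.14, 3.14].

INTERFACE

Orientations are given as [roll, pitch, yaw] about the fixed x, y, z axes, in that order (R = Rz(yaw) Ry(pitch) Rx(roll)).
In Python, from station import arm gives the robot as it stands.
- The arm moves only by the tool servo_tool, never from a script. Its argument "commands" is one flat list of numbers, 6 for each row, row after row: the shift along the world's x, y, z in cm, then the turn, a rotation vector about the world's x, y, z in rad. In form: [dx, dy, dz, ax, ay, az, dx, dy, dz, ax, ay, az, ...]. A call has 1 to 20 rows; each row is the pose to reach, as a shift and turn from the pose commanded when the call began; what a row does not reach only later rows make up. A row lasts 1/12 s, in which the tool goes at most 41.7 mm and 7.16 degrees, less where a joint would pass 70% of its speed; a pose out of reach is approached as far as the arm can. A call with a gripper value outside its range is refused whole. "jaw" is the finger opening in cm, from 0 to 8.54, set as the call begins (left out, the last holds). The fingers move at their own pace and stop on an object; "newtons" is the grip in N (left out, the last holds). Time passes only in rows, so rows that repeat a pose let the fingers close. It gives the time, the measured TCP pose, the force and the opening at its end, in the units of the state.
- arm.get_state(): the state, without advancing time (a new reading comes with each control period).
- arm.camera(name): name is "scene" or "top" or "wrist"; returns (picture, depth): 420x560x3 uint8, blue, green, red; 420x560 float32, m along the optical axis (not along the pixel's ray), 0 where there is no reading.
- arm.get_calibration(name): a dict with "K" (3x3 intrinsics, pixels), "rvec" (rotation vector, rad) and "tvec" (3), from world to camera coordinates, as OpenCV has them. Camera axes: x right, y down, z forward; pixel columns grow to the right and rows downward; lengths in m; the calibration is good to about 2 mm. A picture is of the moment at which its call begins: read the wrist's pose just before it. get_calibration takes no time and is no camera call; for the wrist camera it gives the pose at the moment of the call.
- arm.sign_off(): hands the job in, once; it reports no verdict.
The state is a dict: "time": time; "joints": joint angles; "joint_vel": joint speeds; "joint_efforts": joint torques, N m; "eef_pos": TCP position; "tool_rot": TCP orientation; "force": force on the tool from outside, world axes, zero at the start; "moment": the same for the moment, N m; "opening": finger opening in m.
Only numpy, scipy, OpenCV 4.12 (cv2) and the standard library are available. Lean on these libraries where they do the work, as an engineer would, in place of code of your own. Each camera call takes 0.05 s, during which the arm holds its last target.

## Working session

There is one attempt and no reset: what is moved stays moved. The work goes in short steps, Python scripts to look and compute and a tool call to move; the robot and the scene stay as the last step left them, time stands still between calls to the robot, and variables do not carry over. Pictures are saved under pics/ and viewed, and the job is handed in when it is done.

Besides the shell and the picture viewer there is one more tool, called after "Emit:" by a JSON object that holds its "name" and its "arguments". servo_tool: Moves the arm, as the interface text tells. Its arguments: {"type":"object","properties":{"commands":{"type":"array","items":{"type":"number"}},"jaw":{"type":"number"},"newtons":{"type":"number"}},"required":["commands"]}

```bash
ls; mkdir -p pics; python3 - <<'E'
from station import arm
import cv2
s=arm.get_state(); print(s)
for n in ("scene","top"):
    p,d=arm.camera(n); cv2.imwrite(f"pics/{n}0.png",p)
    import numpy as np; np.save(f"pics/{n}0.npy",d)
    print(n,arm.get_calibration(n))
E
```

```text
pics
{'time': 0.0, 'joints': array([ 1.06081078,  0.33390956,  0.03987013,  1.46626697, -0.0133618 ,
        1.34326204, -0.05852148]), 'joint_vel': array([ 0.00116098,  0.00017013, -0.00048942,  0.00041874,  0.00076221,
       -0.00054265,  0.00138685]), 'joint_efforts': array([-4.80685503e-04, -6.58554912e+01,  1.36529971e+00, -4.05578363e+01,
        1.68079021e-02,  1.24958844e-02,  3.44955561e-05]), 'eef_pos': array([ 0.25936576, -0.59556063,  0.24742416]), 'tool_rot': array([-1.57093995,  0.00157421, -1.16003743]), 'force': array([ 0.04354832,  0.6585151 , -0.36455794]), 'moment': array([0.01408484, 0.00960316, 0.01370771]), 'opening': 0.08493907815588804}
scene {'K': array([[405.61421713,   0.        , 272.38329839],
       [  0.        , 405.61421713, 207.49767669],
       [  0.        ,   0.        ,   1.        ]]), 'rvec': array([ 2.15768501,  1.30557725, -0.4642421 ]), 'tvec': array([-0.26536134, -0.35557092,  1.40156984])}
top {'K': array([[411.75045936,   0.        , 282.44904548],
       [  0.        , 411.75045936, 221.67594991],
       [  0.        ,   0.        ,   1.        ]]), 'rvec': array([ 2.11430278, -2.16202944,  0.16122736]), 'tvec': array([0.00181369, 0.61799001, 1.25250175])}
```

View pics/top0.png

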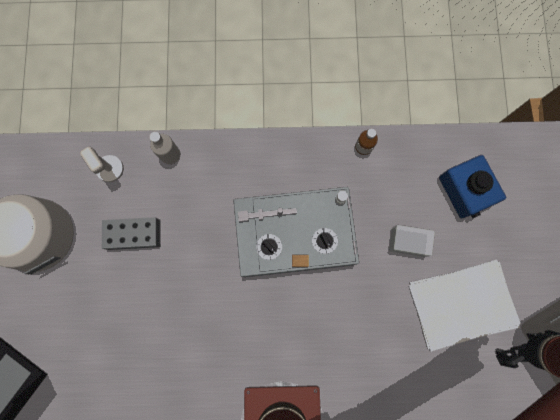

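View pics/scene0.png

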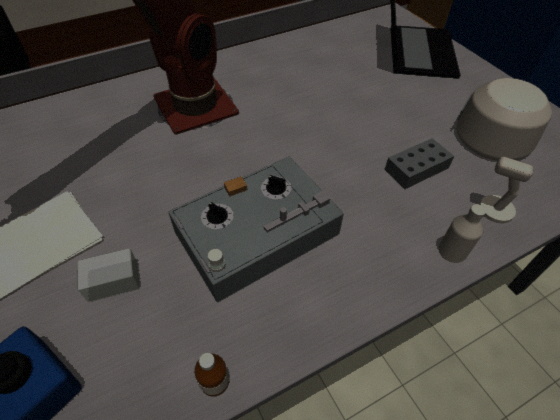

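```bash
python3 - <<'E'
import cv2
p=cv2.imread("pics/top0.png")
cv2.imwrite("pics/top0c.png",cv2.resize(p[180:285,228:363],None,fx=5.7,fy=5.7,interpolation=cv2.INTER_CUBIC))
cv2.imwrite("pics/top0d.png",cv2.resize(p[222:268,250:345],None,fx=8,fy=8,interpolation=cv2.INTER_CUBIC))
E
```

```text
(no output)
```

View pics/top0c.png

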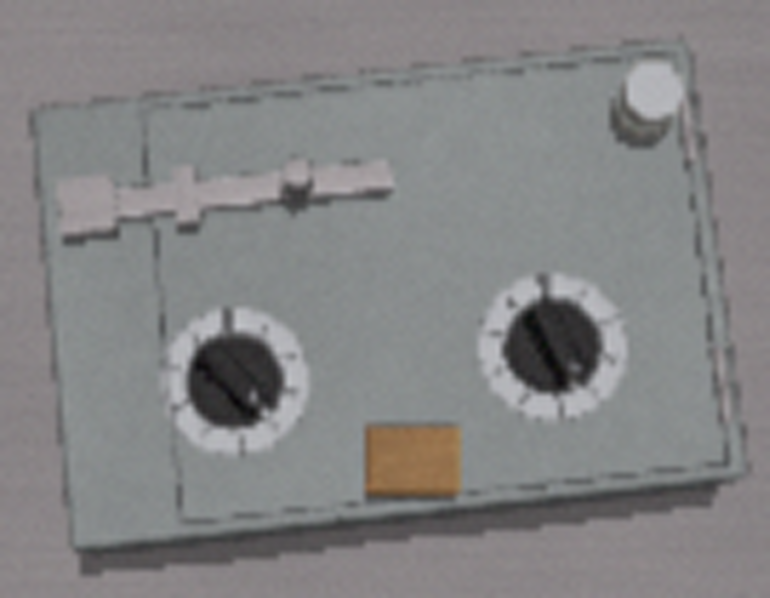

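View pics/top0d.png

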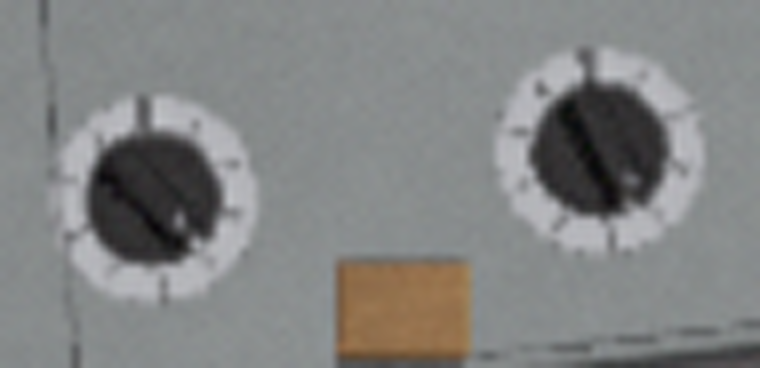

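```bash
cat > h.py <<'E'
import numpy as np, cv2
from station import arm
from scipy.spatial.transform import Rotation as R
def unproj(cal,uv,z):
    K=cal["K"];Rm=cv2.Rodrigues(np.array(cal["rvec"]))[0];t=np.array(cal["tvec"])
    uv=np.atleast_2d(uv).astype(float); z=np.broadcast_to(z,len(uv))
    c=-Rm.T@t; o=[]
    for (u,v),zz in zip(uv,z):
        r=Rm.T@np.linalg.solve(K,[u,v,1]); o.append(c+r*(zz-c[2])/r[2])
    return np.array(o)
def fit(box,w):
    box=np.array(box,float);w=np.array(w)[:,:2]
    bc=box.mean(0);wc=w.mean(0);b=box-bc;v=w-wc
    yaw=np.arctan2((b[:,0]*v[:,1]-b[:,1]*v[:,0]).sum(),(b*v).sum())
    c,s=np.cos(yaw),np.sin(yaw);M=np.array([[c,-s],[s,c]])
    t=wc-M@bc
    return t,yaw,w-(box@M.T+t)
E
python3 - <<'E'
from h import *
cal=arm.get_calibration("top")
P=np.array([(32,110),(688,40),(745,470),(77,550),(237,381),(553,346)])/5.7+[228,180]
box=[(.12,.18),(.12,-.18),(-.12,-.18),(-.12,.18),(-.04,.085),(-.04,-.085)]
w=unproj(cal,P,.09); t,y,r=fit(box,w); print(t,y,r.round(4))
M=np.array([[np.cos(y),-np.sin(y)],[np.sin(y),np.cos(y)]])
for b in [(-.04,.085),(-.04,-.085),(.06,.04)]: print(b,M@b+t)
d=np.load("pics/top0.npy")
print(cal, (-cv2.Rodrigues(cal["rvec"])[0].T@cal["tvec"]))
c=arm.get_calibration("wrist"); Rm=cv2.Rodrigues(c["rvec"])[0]; s=arm.get_state()
Rt=R.from_euler("xyz",s["tool_rot"]).as_matrix()
print("tool axes",Rt.round(3)); print("cam in tool",Rt.T@(-Rm.T@c["tvec"]-s["eef_pos"]), (Rt.T@Rm.T).round(3),c["K"])
E
```

```text
[ 0.58241662 -0.05182412] 0.09030321746385225 [[-0.0011 -0.0013]
 [-0.003   0.0009]
 [ 0.0029  0.0034]
 [ 0.0013 -0.0025]
 [ 0.0002 -0.0007]
 [-0.0003  0.0002]]
(-0.04, 0.085) [0.53491426 0.02922232]
(-0.04, -0.085) [ 0.55024495 -0.14008501]
(0.06, 0.04) [ 0.63856493 -0.00657627]
{'K': array([[411.75045936,   0.        , 282.44904548],
       [  0.        , 411.75045936, 221.67594991],
       [  0.        ,   0.        ,   1.        ]]), 'rvec': array([ 2.11430278, -2.16202944,  0.16122736]), 'tvec': array([0.00181369, 0.61799001, 1.25250175])} [ 0.41653002 -0.0160737   1.33301161]
tool axes [[ 0.399 -0.001  0.917]
 [-0.917  0.001  0.399]
 [-0.001 -1.    -0.   ]]
cam in tool [ 0.00028879 -0.12530099  0.06609382] [[ 1.     0.    -0.   ]
 [ 0.    -0.265  0.964]
 [ 0.    -0.964 -0.265]] [[360.97719082   0.         277.72966734]
 [  0.         360.97719082 205.99056044]
 [  0.           0.           1.        ]]
```

Emit:
{"name": "servo_tool", "arguments": {"commands": [28.6,54.1,0,0,0,0.43,28.6,54.1,0,0,0,0.43,28.6,54.1,0,0,0,0.43,28.6,54.1,0,0,0,0.43,28.6,54.1,0,0,0,0.43,28.6,54.1,0,0,0,0.43,28.6,54.1,0,0,0,0.43,28.6,54.1,0,0,0,0.43,28.6,54.1,0,0,0,0.43,28.6,54.1,0,0,0,0.43,28.6,54.1,0,0,0,0.43,28.6,54.1,0,0,0,0.43,28.6,54.1,0,0,0,0.43,28.6,54.1,0,0,0,0.43,28.6,54.1,0,0,0,0.43,28.6,54.1,0,0,0,0.43,28.6,54.1,0,0,0,0.43,28.6,54.1,0,0,0,0.43,28.6,54.1,0,0,0,0.43], "jaw": 5, "newtons": 30}}

```text
time: 1.68
eef_pos: [0.5451, -0.0564, 0.248]
tool_rot: [-1.572, 0.0, -0.732]
force: [-0.0, -0.3, 0.3]
opening: 0.05
```

```bash
python3 - <<'E'
from h import *
import pickle
c=arm.get_calibration("wrist"); p,d=arm.camera("wrist"); cv2.imwrite("pics/w1.png",p); np.save("pics/w1.npy",d); pickle.dump(c,open("pics/w1.pkl","wb"))
s=arm.get_state(); print(s["eef_pos"],s["tool_rot"],s["joints"],s["time"],s["joint_vel"].max())
E
```

```text
[ 0.54511772 -0.05644279  0.24816786] [-1.57138006e+00  1.06040228e-05 -7.32356161e-01] [ 0.44855631  0.1600041  -0.47365893  1.69462534  0.07581517  1.30546305
 -0.7722063 ] 1.7333 0.0020306980810434094
```

View pics/w1.png

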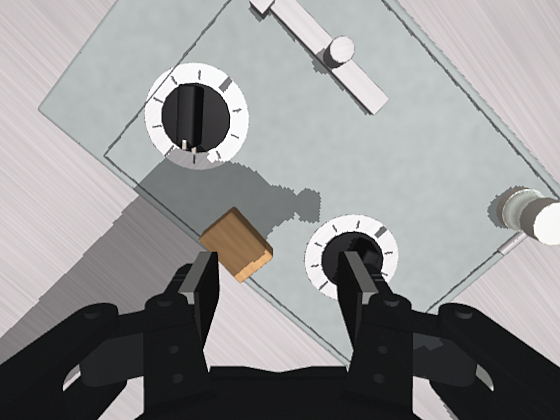

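```bash
python3 - <<'E'
import cv2
p=cv2.imread("pics/w1.png")
cv2.imwrite("pics/w1c.png",cv2.resize(p[55:180,135:260],None,fx=4.6,fy=4.6,interpolation=cv2.INTER_CUBIC))
E
```

```text
(no output)
```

View pics/w1c.png

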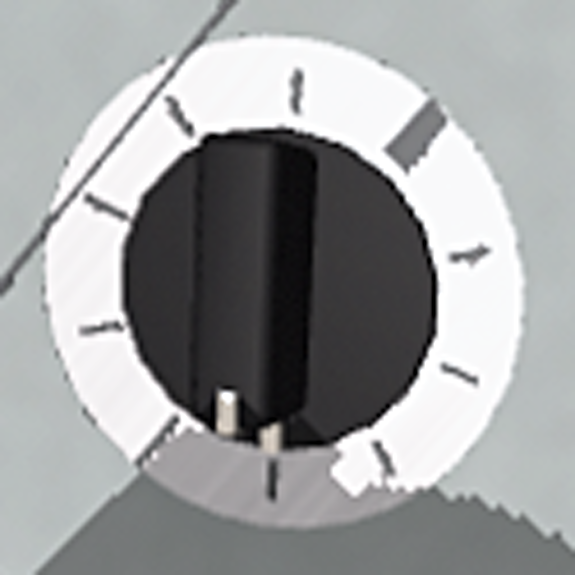

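```bash
python3 - <<'E'
from h import *
import pickle
c=pickle.load(open("pics/w1.pkl","rb"))
f=lambda a:np.array(a)/4.6+[135,55]
ct=unproj(c,f([(284.7,288.6)]),.09); print("left ctr",ct)
tk=[(418,133),(470,255),(460,376),(383,460),(272,478),(160,440),(103,327),(105,206),(180,118),(297,92)]
w=unproj(c,f(tk),.09)[:,:2]-ct[0,:2]; a=np.unwrap(np.arctan2(w[:,1],w[:,0])); print(a+np.arange(10)*.62832, np.hypot(*w.T))
b=unproj(c,f([(233,140),(228,430)]),.126)[:,:2]; v=b[1]-b[0]; print("bar",b,b.mean(0),np.hypot(*v),np.arctan2(v[1],v[0]))
# bolt post & box corners
q=unproj(c,[(342,48)],.136); print("post",q)
E
```

```text
left ctr [[0.53775726 0.02805916 0.09      ]]
[0.084005   0.06923347 0.06218088 0.07034215 0.08295555 0.10235158
 0.09677019 0.09472961 0.10207694 0.08751136] [0.0336181  0.03135497 0.03198439 0.03212452 0.03170587 0.03373479
 0.03130983 0.03151306 0.03085457 0.03097675]
bar [[0.55340889 0.04287223]
 [0.5235619  0.01487907]] [0.5384854  0.02887565] 0.04092016384631997 -2.3882345465528214
post [[ 0.64119402 -0.00760299  0.136     ]]
```

Emit:
{"name": "servo_tool", "arguments": {"commands": [-0.7,8.5,-5,0,0,-0.085,-0.7,8.5,-5,0,0,-0.085,-0.7,8.5,-5,0,0,-0.085,-0.7,8.5,-5,0,0,-0.085,-0.7,8.5,-5,0,0,-0.085,-0.7,8.5,-5,0,0,-0.085,-0.7,8.5,-5,0,0,-0.085]}}

```text
time: 2.32
eef_pos: [0.5391, 0.0281, 0.199]
tool_rot: [-1.57, -0.001, -0.818]
force: [0.1, -0.5, 0.4]
opening: 0.0501
```

```bash
python3 - <<'E'
from h import *
import pickle
c=arm.get_calibration("wrist"); p,d=arm.camera("wrist"); cv2.imwrite("pics/w2.png",p); pickle.dump(c,open("pics/w2.pkl","wb"))
s=arm.get_state(); print(s["eef_pos"],s["tool_rot"],s["joints"],s["time"],s["force"],s["moment"])
E
```

```text
[0.53906591 0.02832419 0.19896165] [-1.57035975e+00 -1.06868559e-03 -8.17710275e-01] [ 0.33991814  0.18278743 -0.52761322  1.77789097  0.09882881  1.20600931
 -1.03339813] 2.3667 [-0.14247016 -0.58473434  0.58713515] [0.02491992 0.01389883 0.06401721]
```

View pics/w2.png

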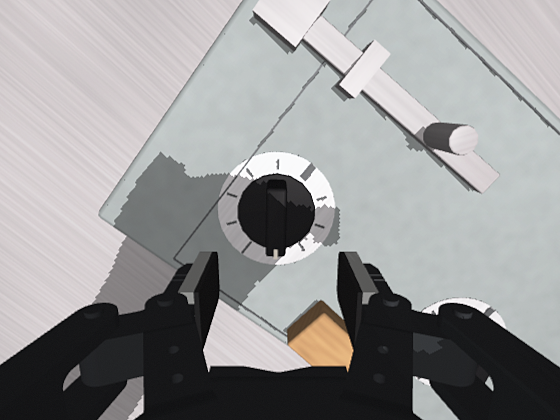

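Emit:
{"name": "servo_tool", "arguments": {"commands": [0,0,0,0,0,1.55,0,0,0,0,0,1.55,0,0,0,0,0,1.55,0,0,0,0,0,1.55,0,0,0,0,0,1.55,0,0,0,0,0,1.55,0,0,0,0,0,1.55,0,0,0,0,0,1.55,0,0,0,0,0,1.55,0,0,0,0,0,1.55,0,0,0,0,0,1.55,0,0,0,0,0,1.55,0,0,0,0,0,1.55]}}

```text
time: 3.45
eef_pos: [0.5389, 0.0289, 0.1987]
tool_rot: [-1.571, -0.0, 0.74]
force: [1.3, 0.1, -0.3]
opening: 0.0498
```

Emit:
{"name": "servo_tool", "arguments": {"commands": [0,0,0,0,0,1.59,0,0,0,0,0,1.59,0,0,0,0,0,1.59,0,0,0,0,0,1.59,0,0,0,0,0,1.59,0,0,0,0,0,1.59,0,0,0,0,0,1.59,0,0,0,0,0,1.59,0,0,0,0,0,1.59,0,0,0,0,0,1.59,0,0,0,0,0,1.59,0,0,0,0,0,1.59,0,0,0,0,0,1.59,0,0,0,0,0,1.59]}}

```text
time: 4.62
eef_pos: [0.5389, 0.0289, 0.1987]
tool_rot: [-1.571, 0.001, 2.327]
force: [0.4, -0.3, -0.0]
opening: 0.0501
```

```bash
python3 - <<'E'
from h import *
import pickle
c=arm.get_calibration("wrist"); p,d=arm.camera("wrist"); cv2.imwrite("pics/w3.png",p); pickle.dump(c,open("pics/w3.pkl","wb"))
s=arm.get_state(); print(s["eef_pos"],s["tool_rot"],s["joints"],s["time"],s["force"],s["moment"])
E
```

```text
[0.53883626 0.02901701 0.19859137] [-1.57101480e+00  4.60470467e-04  2.32157241e+00] [ 0.65215397  0.24985393 -0.89796165  1.76515297  0.20730647  1.22525551
  2.02015386] 4.6667 [ 0.73049088 -0.4549266  -0.21815392] [-0.0312294   0.04160572 -0.00446186]
```

View pics/w3.png

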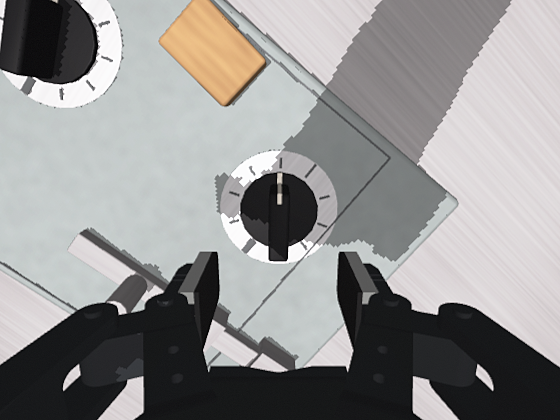

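Emit:
{"name": "servo_tool", "arguments": {"commands": [0,0,-3,0,0,0,0,0,-6,0,0,0,0,0,-7.2,0,0,0,0,0,-8.1,0,0,0,0,0,-8.1,0,0,0,0,0,-8.1,0,0,0]}}

```text
time: 5.17
eef_pos: [0.539, 0.0302, 0.1181]
tool_rot: [-1.571, 0.0, 2.324]
force: [0.6, -0.0, -0.1]
opening: 0.0498
```

Emit:
{"name": "servo_tool", "arguments": {"commands": [0,0,0,0,0,0,0,0,0,0,0,0,0,0,0,0,0,0,0,0,0,0,0,0,0,0,0,0,0,0,0,0,0,0,0,0,0,0,0,0,0,0], "jaw": 0.5, "newtons": 30}}

```text
time: 5.75
eef_pos: [0.5394, 0.0298, 0.1184]
tool_rot: [-1.572, 0.002, 2.325]
force: [-0.5, -2.0, 7.4]
opening: 0.0112
```

```bash
cat > st.py <<'E'
from h import *
s=arm.get_state()
for k in("time","eef_pos","tool_rot","joints","force","moment","opening"): print(k,np.round(s[k],4))
E
python3 st.py
```

```text
time 5.75
eef_pos [0.5394 0.0298 0.1184]
tool_rot [-1.5718e+00  1.7000e-03  2.3245e+00]
joints [ 0.6065  0.3403 -0.8667  1.8527  0.2937  1.0802  1.9525]
force [-0.4813 -2.0196  7.3798]
moment [-0.2719  0.0432  0.0708]
opening 0.0112
```

Emit:
{"name": "servo_tool", "arguments": {"commands": [0,0,0,0,0,-0.05,0,0,0,0,0,-0.1,0,0,0,0,0,-0.18,0,0,0,0,0,-0.26,0,0,0,0,0,-0.34,0,0,0,0,0,-0.42,0,0,0,0,0,-0.5,0,0,0,0,0,-0.5]}}

```text
time: 6.42
eef_pos: [0.5397, 0.0293, 0.1184]
tool_rot: [-1.573, 0.002, 1.82]
force: [2.2, -4.7, 6.7]
opening: 0.0116
```

```bash
python3 st.py
```

```text
time 6.4167
eef_pos [0.5397 0.0293 0.1184]
tool_rot [-1.5731e+00  1.8000e-03  1.8202e+00]
joints [ 0.5355  0.3153 -0.7769  1.8555  0.2525  1.0689  1.4811]
force [ 2.1873 -4.6903  6.7417]
moment [-0.854  -0.3922 -0.0853]
opening 0.0116
```

Emit:
{"name": "servo_tool", "arguments": {"commands": [0,-0.05,0,0,0,-0.08,0.05,-0.1,0,0,0,-0.16,0.05,-0.1,0,0,0,-0.24,0.05,-0.1,0,0,0,-0.32,0.05,-0.1,0,0,0,-0.4,0.05,-0.1,0,0,0,-0.48,0.05,-0.1,0,0,0,-0.48]}}

```text
time: 7.0
eef_pos: [0.5398, 0.0284, 0.1184]
tool_rot: [-1.573, 0.001, 1.342]
force: [-1.1, -1.8, 8.6]
opening: 0.0113
```

```bash
python3 st.py
```

```text
time 7.0
eef_pos [0.5398 0.0284 0.1184]
tool_rot [-1.5727e+00  7.0000e-04  1.3415e+00]
joints [ 0.4719  0.2973 -0.6976  1.8575  0.2188  1.0623  1.0303]
force [-1.0743 -1.7629  8.6114]
moment [-0.7427  0.0106 -0.131 ]
opening 0.0113
```

Emit:
{"name": "servo_tool", "arguments": {"commands": [0,0,0,0,0,-0.01,0,0,0,0,0,-0.02,0,0,0,0,0,-0.03], "newtons": 22}}

```text
time: 7.25
eef_pos: [0.5398, 0.0284, 0.1184]
tool_rot: [-1.573, 0.001, 1.316]
force: [0.5, -3.8, 7.4]
opening: 0.0111
```

```bash
python3 st.py
```

```text
time 7.25
eef_pos [0.5398 0.0284 0.1184]
tool_rot [-1.5727e+00  6.0000e-04  1.3163e+00]
joints [ 0.4687  0.2965 -0.6938  1.8576  0.2172  1.062   1.0063]
force [ 0.5366 -3.8346  7.3774]
moment [-0.7724  0.1159  0.0156]
opening 0.0111
```

Emit:
{"name": "servo_tool", "arguments": {"commands": [0,0,0,0,0,-0.01,0,0,0,0,0,-0.02,0,0,0,0,0,-0.02]}}

```text
time: 7.5
eef_pos: [0.5398, 0.0284, 0.1184]
tool_rot: [-1.573, 0.001, 1.296]
force: [-0.2, -3.1, 8.7]
opening: 0.0116
```

```bash
cat > st.py <<'E'
from h import *
s=arm.get_state()
print("t",s["time"].__round__(2),"p",s["eef_pos"].round(4),"yaw",round(s["tool_rot"][2],4),"q",s["joints"].round(2)[[2,6]],"F",s["force"].round(1),"M",s["moment"].round(3),"e",s["joint_efforts"].round(3)[[0,2,4,6]],"o",round(s["opening"],4))
E
python3 st.py
```

```text
t 7.5 p [0.5398 0.0284 0.1184] yaw 1.2961 q [-0.69  0.99] F [-0.2 -3.1  8.7] M [-0.765  0.136 -0.03 ] e [-1.949 -8.092 -0.986 -0.195] o 0.0116
```

Emit:
{"name": "servo_tool", "arguments": {"commands": [0,0,0,0,0,-0.01,0,0,0,0,0,-0.02,0,0,0,0,0,-0.02]}}

```text
time: 7.75
eef_pos: [0.5398, 0.0283, 0.1183]
tool_rot: [-1.573, 0.001, 1.276]
force: [-1.2, -3.7, 8.8]
opening: 0.0118
```

```bash
python3 st.py
```

```text
t 7.75 p [0.5398 0.0283 0.1183] yaw 1.2761 q [-0.69  0.97] F [-1.2 -3.7  8.8] M [-0.757  0.104 -0.064] e [-1.985 -8.096 -1.007 -0.188] o 0.0118
```

Emit:
{"name": "servo_tool", "arguments": {"commands": [0,0,0,0,0,-0.01,0,0,0,0,0,-0.02,0,0,0,0,0,-0.02]}}

```text
time: 8.0
eef_pos: [0.5398, 0.0283, 0.1184]
tool_rot: [-1.573, 0.001, 1.256]
force: [-0.8, -3.5, 8.1]
opening: 0.0114
```

```bash
python3 st.py
```

```text
t 8.0 p [0.5398 0.0283 0.1184] yaw 1.2561 q [-0.68  0.95] F [-0.8 -3.5  8.1] M [-0.797  0.156  0.038] e [-2.028 -8.097 -1.029 -0.19 ] o 0.0114
```

Emit:
{"name": "servo_tool", "arguments": {"commands": [0,0,0,0,0,-0.01,0,0,0,0,0,-0.02,0,0,0,0,0,-0.02]}}

```text
time: 8.25
eef_pos: [0.5398, 0.0283, 0.1184]
tool_rot: [-1.573, 0.001, 1.236]
force: [-0.9, -4.0, 9.8]
opening: 0.0114
```

```bash
python3 st.py
```

```text
t 8.25 p [0.5398 0.0283 0.1184] yaw 1.2361 q [-0.68  0.93] F [-0.9 -4.   9.8] M [-0.747  0.095 -0.019] e [-2.072 -8.1   -1.051 -0.19 ] o 0.0114
```

Emit:
{"name": "servo_tool", "arguments": {"commands": [0,0,0,0,0,-0.01,0,0,0,0,0,-0.02,0,0,0,0,0,-0.02]}}

```text
time: 8.5
eef_pos: [0.5398, 0.0283, 0.1184]
tool_rot: [-1.573, 0.001, 1.216]
force: [-1.0, -3.5, 9.9]
opening: 0.0113
```

```bash
python3 st.py
```

```text
t 8.5 p [0.5398 0.0283 0.1184] yaw 1.216 q [-0.68  0.91] F [-1.  -3.5  9.9] M [-0.86   0.087 -0.021] e [-2.118 -8.102 -1.073 -0.191] o 0.0113
```

Emit:
{"name": "servo_tool", "arguments": {"commands": [0,0,0,0,0,-0.01,0,0,0,0,0,-0.02,0,0,0,0,0,-0.02]}}

```text
time: 8.75
eef_pos: [0.5397, 0.0283, 0.1184]
tool_rot: [-1.573, 0.001, 1.196]
force: [-1.3, -4.8, 8.5]
opening: 0.0113
```

```bash
python3 st.py
```

```text
t 8.75 p [0.5397 0.0283 0.1184] yaw 1.1961 q [-0.67  0.89] F [-1.3 -4.8  8.5] M [-0.87   0.133 -0.002] e [-2.162 -8.104 -1.093 -0.191] o 0.0113
```

Emit:
{"name": "servo_tool", "arguments": {"commands": [0,0,0,0,0,-0.01,0,0,0,0,0,-0.02,0,0,0,0,0,-0.02]}}

```text
time: 9.0
eef_pos: [0.5397, 0.0283, 0.1184]
tool_rot: [-1.573, 0.001, 1.176]
force: [-0.3, -4.1, 8.5]
opening: 0.0115
```

```bash
python3 st.py
```

```text
t 9.0 p [0.5397 0.0283 0.1184] yaw 1.176 q [-0.67  0.87] F [-0.3 -4.1  8.5] M [-0.831  0.158 -0.02 ] e [-2.206 -8.106 -1.114 -0.191] o 0.0115
```

Emit:
{"name": "servo_tool", "arguments": {"commands": [0,0,0,0,0,-0.01,0,0,0,0,0,-0.02,0,0,0,0,0,-0.02]}}

```text
time: 9.25
eef_pos: [0.5397, 0.0282, 0.1184]
tool_rot: [-1.573, 0.001, 1.156]
force: [-1.0, -4.8, 8.6]
opening: 0.011
```

```bash
python3 st.py
```

```text
t 9.25 p [0.5397 0.0282 0.1184] yaw 1.1562 q [-0.67  0.85] F [-1.  -4.8  8.6] M [-0.832  0.177  0.029] e [-2.203 -8.055 -1.18  -0.314] o 0.011
```

Emit:
{"name": "servo_tool", "arguments": {"commands": [0,0,0,0,0,-0.003,0,0,0,0,0,-0.005]}}

```text
time: 9.42
eef_pos: [0.5397, 0.0282, 0.1184]
tool_rot: [-1.573, 0.001, 1.152]
force: [-0.3, -3.9, 9.2]
opening: 0.0117
```

```bash
python3 st.py
```

```text
t 9.42 p [0.5397 0.0282 0.1184] yaw 1.1518 q [-0.67  0.85] F [-0.3 -3.9  9.2] M [-0.884  0.121  0.217] e [-2.114 -8.04  -1.215 -0.158] o 0.0117
```

Emit:
{"name": "servo_tool", "arguments": {"commands": [0,0,0,0,0,0,0,0,0,0,0,0]}}

```text
time: 9.58
eef_pos: [0.5397, 0.0282, 0.1184]
tool_rot: [-1.573, 0.001, 1.152]
force: [-1.6, -4.2, 9.2]
opening: 0.0114
```

```bash
python3 st.py
```

```text
t 9.58 p [0.5397 0.0282 0.1184] yaw 1.1518 q [-0.67  0.85] F [-1.6 -4.2  9.2] M [-0.884  0.17   0.181] e [-2.162 -8.048 -1.192 -0.164] o 0.0114
```

Emit:
{"name": "servo_tool", "arguments": {"commands": [0,0,0,0,0,0.005,0,0,0,0,0,0.005,0,0,0,0,0,0.005]}}

```text
time: 9.83
eef_pos: [0.5397, 0.0282, 0.1183]
tool_rot: [-1.573, 0.001, 1.157]
force: [-1.3, -3.3, 8.5]
opening: 0.0112
```

```bash
python3 st.py
```

```text
t 9.83 p [0.5397 0.0282 0.1183] yaw 1.1569 q [-0.67  0.85] F [-1.3 -3.3  8.5] M [-0.87   0.162  0.128] e [-2.142 -8.056 -1.178 -0.11 ] o 0.0112
```

Emit:
{"name": "servo_tool", "arguments": {"commands": [0,0,0,0,0,0.005,0,0,0,0,0,0.005,0,0,0,0,0,0.005]}}

```text
time: 10.08
eef_pos: [0.5397, 0.0282, 0.1184]
tool_rot: [-1.573, 0.001, 1.162]
force: [-1.1, -4.1, 8.4]
opening: 0.0116
```

```bash
python3 st.py
```

```text
t 10.08 p [0.5397 0.0282 0.1184] yaw 1.1618 q [-0.67  0.86] F [-1.1 -4.1  8.4] M [-0.853  0.194  0.11 ] e [-2.145 -8.071 -1.16  -0.073] o 0.0116
```

Emit:
{"name": "servo_tool", "arguments": {"commands": [0,0,0,0,0,0.005,0,0,0,0,0,0.01,0,0,0,0,0,0.01]}}

```text
time: 10.33
eef_pos: [0.5398, 0.0282, 0.1184]
tool_rot: [-1.573, 0.001, 1.172]
force: [-1.0, -3.8, 8.4]
opening: 0.0114
```

```bash
python3 st.py
```

```text
t 10.33 p [0.5398 0.0282 0.1184] yaw 1.1719 q [-0.67  0.87] F [-1.  -3.8  8.4] M [-0.842  0.202  0.058] e [-2.142 -8.11  -1.11   0.087] o 0.0114
```

Emit:
{"name": "servo_tool", "arguments": {"commands": [0,0,0,0,0,0.005,0,0,0,0,0,0.01,0,0,0,0,0,0.01]}}

```text
time: 10.58
eef_pos: [0.5397, 0.0282, 0.1183]
tool_rot: [-1.573, 0.001, 1.182]
force: [-1.3, -4.1, 8.4]
opening: 0.0112
```

```bash
python3 st.py
```

```text
t 10.58 p [0.5397 0.0282 0.1183] yaw 1.1819 q [-0.67  0.88] F [-1.3 -4.1  8.4] M [-0.888  0.131  0.064] e [-2.12  -8.11  -1.096  0.095] o 0.0112
```

Emit:
{"name": "servo_tool", "arguments": {"commands": [0,0,0,0,0,0.01,0,0,0,0,0,0.02,0,0,0,0,0,0.02]}}

```text
time: 10.83
eef_pos: [0.5397, 0.0283, 0.1183]
tool_rot: [-1.573, 0.001, 1.202]
force: [-0.6, -4.2, 9.8]
opening: 0.0113
```

```bash
python3 st.py
```

```text
t 10.83 p [0.5397 0.0283 0.1183] yaw 1.2022 q [-0.68  0.9 ] F [-0.6 -4.2  9.8] M [-0.888  0.107 -0.002] e [-2.048 -8.106 -1.08   0.179] o 0.0113
```

Emit:
{"name": "servo_tool", "arguments": {"commands": [0,0,0,0,0,0.005,0,0,0,0,0,0.01,0,0,0,0,0,0.01]}}

```text
time: 11.08
eef_pos: [0.5398, 0.0282, 0.1184]
tool_rot: [-1.573, 0.001, 1.212]
force: [-0.7, -3.8, 8.9]
opening: 0.0114
```

```bash
python3 st.py
```

```text
t 11.08 p [0.5398 0.0282 0.1184] yaw 1.2119 q [-0.68  0.91] F [-0.7 -3.8  8.9] M [-0.806  0.09   0.047] e [-2.053 -8.108 -1.064  0.094] o 0.0114
```

Emit:
{"name": "servo_tool", "arguments": {"commands": [0,0,0,0,0,0.01,0,0,0,0,0,0.02,0,0,0,0,0,0.02]}}

```text
time: 11.33
eef_pos: [0.5398, 0.0283, 0.1184]
tool_rot: [-1.573, 0.001, 1.232]
force: [-0.4, -4.4, 9.1]
opening: 0.0113
```

```bash
python3 st.py
```

```text
t 11.33 p [0.5398 0.0283 0.1184] yaw 1.2323 q [-0.68  0.93] F [-0.4 -4.4  9.1] M [-0.782  0.14   0.028] e [-1.983 -8.105 -1.048  0.179] o 0.0113
```

Emit:
{"name": "servo_tool", "arguments": {"commands": [0,0,0,0,0,0.01,0,0,0,0,0,0.02,0,0,0,0,0,0.02]}}

```text
time: 11.58
eef_pos: [0.5398, 0.0283, 0.1184]
tool_rot: [-1.573, 0.001, 1.252]
force: [-0.1, -3.2, 8.2]
opening: 0.0114
```

```bash
python3 st.py
```

```text
t 11.58 p [0.5398 0.0283 0.1184] yaw 1.2523 q [-0.68  0.95] F [-0.1 -3.2  8.2] M [-0.77   0.122  0.01 ] e [-1.938 -8.103 -1.026  0.179] o 0.0114
```

Emit:
{"name": "servo_tool", "arguments": {"commands": [0,0,0,0,0,0.01,0,0,0,0,0,0.02,0,0,0,0,0,0.02]}}

```text
time: 11.83
eef_pos: [0.5398, 0.0283, 0.1184]
tool_rot: [-1.573, 0.001, 1.272]
force: [-1.4, -4.1, 8.6]
opening: 0.0115
```

```bash
python3 st.py
```

```text
t 11.83 p [0.5398 0.0283 0.1184] yaw 1.2723 q [-0.69  0.96] F [-1.4 -4.1  8.6] M [-0.842  0.084  0.053] e [-1.892 -8.101 -1.004  0.179] o 0.0115
```

Emit:
{"name": "servo_tool", "arguments": {"commands": [0,0,0,0,0,0.01,0,0,0,0,0,0.02,0,0,0,0,0,0.02]}}

```text
time: 12.08
eef_pos: [0.5398, 0.0284, 0.1183]
tool_rot: [-1.573, 0.001, 1.292]
force: [0.1, -3.0, 8.7]
opening: 0.0115
```

```bash
python3 st.py
```

```text
t 12.08 p [0.5398 0.0284 0.1183] yaw 1.2924 q [-0.69  0.98] F [ 0.1 -3.   8.7] M [-0.735  0.095  0.001] e [-1.847 -8.098 -0.981  0.18 ] o 0.0115
```

```bash
python3 - <<'E'
from h import *
import pickle
c=arm.get_calibration("wrist"); p,d=arm.camera("wrist"); cv2.imwrite("pics/w4.png",p); pickle.dump(c,open("pics/w4.pkl","wb"))
cv2.imwrite("pics/w4c.png",cv2.resize(p[170:330,190:370],None,fx=4,fy=4,interpolation=cv2.INTER_CUBIC))
E
```

```text
(no output)
```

View pics/w4c.png

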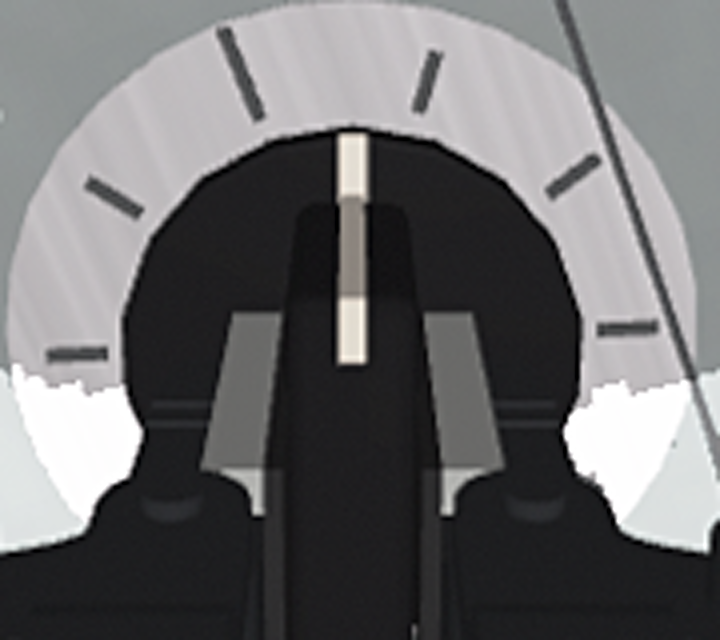

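View pics/w4.png

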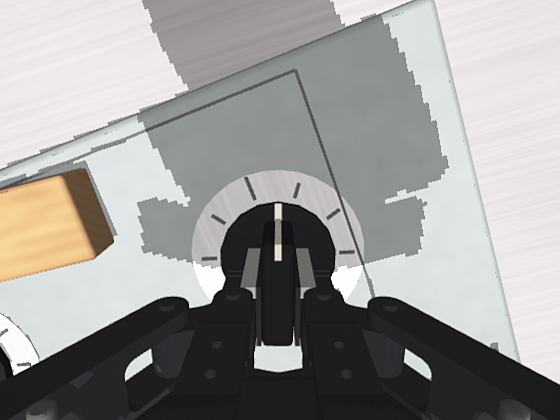

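Emit:
{"name": "servo_tool", "arguments": {"commands": [0,0,0,0,0,-0.03,0,0,0,0,0,-0.06,0,0,0,0,0,-0.08,0,0,0,0,0,-0.1,0,0,0,0,0,-0.12,0,0,0,0,0,-0.12]}}

```text
time: 12.63
eef_pos: [0.5397, 0.0282, 0.1183]
tool_rot: [-1.573, 0.001, 1.17]
force: [0.1, -4.9, 9.0]
opening: 0.0114
```

```bash
cat > sa.py <<'E'
from h import *
m=[];f=[];e=[]
for i in range(4):
    s=arm.get_state(); m.append(s["moment"]);f.append(s["force"]);e.append(s["joint_efforts"][6])
    if i<3: arm.camera("top")
s=arm.get_state()
print("t",round(s["time"],2),"p",s["eef_pos"].round(4),"yaw",round(s["tool_rot"][2],4),"F",np.mean(f,0).round(1),"M",np.mean(m,0).round(3),"Mz",np.round(np.array(m)[:,2],3),"e",np.round(e,3),"o",round(s["opening"],4))
E
python3 sa.py
```

```text
t 12.78 p [0.5398 0.0282 0.1184] yaw 1.1716 F [-0.4 -4.2  9. ] M [-0.891  0.136 -0.005] Mz [ 0.009 -0.001 -0.063  0.032] e [-0.412 -0.187 -0.04   0.004] o 0.0114
```

Emit:
{"name": "servo_tool", "arguments": {"commands": [0,0,0,0,0,-0.005,0,0,0,0,0,-0.01,0,0,0,0,0,-0.01]}}

```text
time: 13.03
eef_pos: [0.5397, 0.0282, 0.1184]
tool_rot: [-1.573, 0.001, 1.161]
force: [-1.4, -4.0, 8.6]
opening: 0.0112
```

```bash
python3 sa.py
```

```text
t 13.18 p [0.5397 0.0282 0.1183] yaw 1.1617 F [-1.2 -4.1  8.8] M [-0.865  0.172  0.05 ] Mz [0.065 0.023 0.085 0.026] e [-0.189 -0.118 -0.079 -0.069] o 0.0111
```

Emit:
{"name": "servo_tool", "arguments": {"commands": [0,0,0,0,0,-0.005,0,0,0,0,0,-0.01,0,0,0,0,0,-0.01]}}

```text
time: 13.43
eef_pos: [0.5397, 0.0282, 0.1183]
tool_rot: [-1.573, 0.001, 1.151]
force: [-0.8, -4.1, 8.7]
opening: 0.0114
```

```bash
python3 sa.py
```

```text
t 13.58 p [0.5398 0.0282 0.1184] yaw 1.1518 F [-0.3 -3.9  9.2] M [-0.851  0.199  0.133] Mz [0.115 0.143 0.103 0.173] e [-0.261 -0.19  -0.151 -0.14 ] o 0.0113
```

Emit:
{"name": "servo_tool", "arguments": {"commands": [0,0,0,0,0,-0.005,0,0,0,0,0,-0.01,0,0,0,0,0,-0.01]}}

```text
time: 13.83
eef_pos: [0.5397, 0.0282, 0.1183]
tool_rot: [-1.573, 0.001, 1.142]
force: [-0.4, -4.1, 8.2]
opening: 0.0111
```

```bash
python3 sa.py
```

```text
t 13.98 p [0.5397 0.0282 0.1184] yaw 1.1419 F [-0.  -4.7  8.8] M [-0.834  0.19   0.203] Mz [0.186 0.216 0.19  0.218] e [-0.337 -0.265 -0.226 -0.216] o 0.0116
```

```bash
python3 - <<'E'
from h import *
import pickle
c=arm.get_calibration("wrist"); p,d=arm.camera("wrist"); cv2.imwrite("pics/w5.png",p); pickle.dump(c,open("pics/w5.pkl","wb"))
cv2.imwrite("pics/w5c.png",cv2.resize(p[170:330,190:370],None,fx=4,fy=4,interpolation=cv2.INTER_CUBIC))
E
```

```text
(no output)
```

View pics/w5c.png

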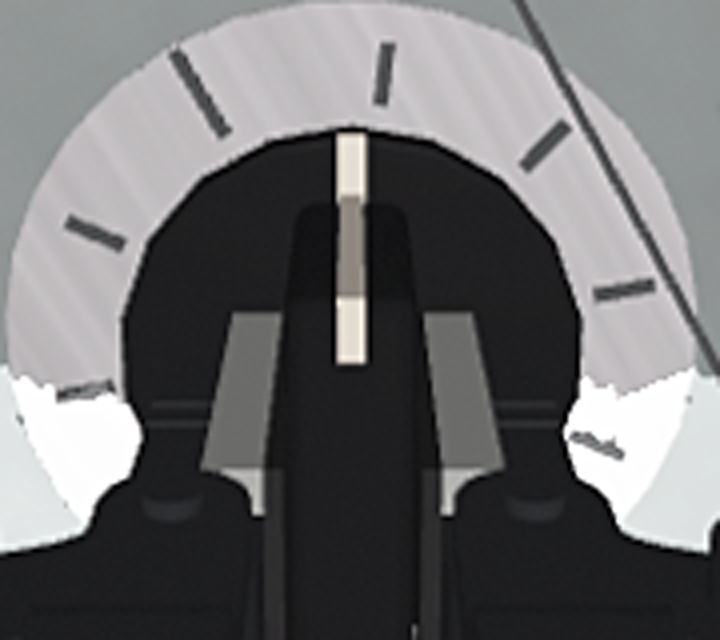

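Emit:
{"name": "servo_tool", "arguments": {"commands": [0,0,0,0,0,0.03,0,0,0,0,0,0.06,0,0,0,0,0,0.09,0,0,0,0,0,0.12,0,0,0,0,0,0.14,0,0,0,0,0,0.15,0,0,0,0,0,0.15]}}

```text
time: 14.62
eef_pos: [0.5398, 0.0284, 0.1183]
tool_rot: [-1.573, 0.001, 1.292]
force: [-0.6, -4.1, 8.7]
opening: 0.0117
```

```bash
python3 sa.py
```

```text
t 14.77 p [0.5398 0.0284 0.1184] yaw 1.2918 F [ 0.  -3.6  8.2] M [-0.781  0.098  0.063] Mz [0.04  0.079 0.032 0.099] e [ 0.22   0.064 -0.015 -0.038] o 0.0117
```

Emit:
{"name": "servo_tool", "arguments": {"commands": [0,0,0,0,0,0.01,0,0,0,0,0,0.02,0,0,0,0,0,0.02]}}

```text
time: 15.02
eef_pos: [0.5398, 0.0284, 0.1184]
tool_rot: [-1.573, 0.001, 1.312]
force: [-1.3, -3.1, 7.7]
opening: 0.0109
```

```bash
python3 sa.py
```

```text
t 15.17 p [0.5398 0.0284 0.1184] yaw 1.3117 F [-1.  -3.6  8.6] M [-0.764  0.091 -0.057] Mz [-0.109 -0.05  -0.057 -0.01 ] e [0.302 0.166 0.088 0.068] o 0.0114
```

Emit:
{"name": "servo_tool", "arguments": {"commands": [0,0,0,0,0,0.01,0,0,0,0,0,0.015,0,0,0,0,0,0.015]}}

```text
time: 15.42
eef_pos: [0.5398, 0.0284, 0.1183]
tool_rot: [-1.573, 0.001, 1.327]
force: [-1.3, -3.0, 7.6]
opening: 0.0112
```

```bash
python3 sa.py
```

```text
t 15.57 p [0.5398 0.0284 0.1183] yaw 1.3264 F [-0.3 -3.7  8.4] M [-0.777  0.098 -0.197] Mz [-0.234 -0.218 -0.211 -0.127] e [0.335 0.252 0.209 0.198] o 0.011
```

Emit:
{"name": "servo_tool", "arguments": {"commands": [0,0,0,0,0,-0.03,0,0,0,0,0,-0.06,0,0,0,0,0,-0.08,0,0,0,0,0,-0.08]}}

```text
time: 15.9
eef_pos: [0.5398, 0.0283, 0.1184]
tool_rot: [-1.573, 0.001, 1.245]
force: [-1.4, -3.9, 9.4]
opening: 0.0113
```

```bash
python3 sa.py
```

```text
t 16.05 p [0.5398 0.0283 0.1183] yaw 1.2467 F [-1.2 -3.7  8.9] M [-0.783  0.098 -0.043] Mz [-0.033 -0.015 -0.085 -0.037] e [-0.429 -0.18  -0.027  0.019] o 0.0114
```

Emit:
{"name": "servo_tool", "arguments": {"commands": [0,0,0,0,0,0,0,0,0,0,0,0,0,0,0,0,0,0,0,0,0,0,0,0,0,0,0,0,0,0], "jaw": 4}}

```text
time: 16.47
eef_pos: [0.5388, 0.0293, 0.1171]
tool_rot: [-1.57, 0.0, 1.246]
force: [1.0, 0.2, 0.3]
opening: 0.04
```

Emit:
{"name": "servo_tool", "arguments": {"commands": [0,0,3,0,0,0,0,0,6,0,0,0,0,0,9,0,0,0,0,0,9,0,0,0]}}

```text
time: 16.8
eef_pos: [0.5416, 0.0299, 0.213]
tool_rot: [-1.578, -0.002, 1.246]
force: [0.6, 0.2, 0.2]
opening: 0.0401
```

```bash
python3 st.py; python3 - <<'E'
from h import *
import pickle
c=arm.get_calibration("wrist"); p,d=arm.camera("wrist"); cv2.imwrite("pics/w6.png",p); pickle.dump(c,open("pics/w6.pkl","wb"))
E
```

```text
t 16.8 p [0.5416 0.0299 0.213 ] yaw 1.2457 q [-0.7  1. ] F [0.6 0.2 0.2] M [ 0.006 -0.048 -0.006] e [ 1.46  -3.61  -0.326  0.417] o 0.0401
```

View pics/w6.png

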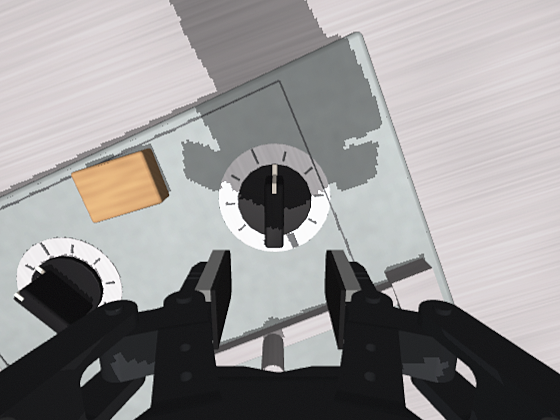

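Emit:
{"name": "servo_tool", "arguments": {"commands": [1.3,-17.1,0,0,0,-2.28,1.3,-17.1,0,0,0,-2.28,1.3,-17.1,0,0,0,-2.28,1.3,-17.1,0,0,0,-2.28,1.3,-17.1,0,0,0,-2.28,1.3,-17.1,0,0,0,-2.28,1.3,-17.1,0,0,0,-2.28,1.3,-17.1,0,0,0,-2.28,1.3,-17.1,0,0,0,-2.28,1.3,-17.1,0,0,0,-2.28,1.3,-17.1,0,0,0,-2.28,1.3,-17.1,0,0,0,-2.28,1.3,-17.1,0,0,0,-2.28,1.3,-17.1,0,0,0,-2.28,1.3,-17.1,0,0,0,-2.28,1.3,-17.1,0,0,0,-2.28,1.3,-17.1,0,0,0,-2.28,1.3,-17.1,0,0,0,-2.28,1.3,-17.1,0,0,0,-2.28,1.3,-17.1,0,0,0,-2.28]}}

```text
time: 18.52
eef_pos: [0.5516, -0.1417, 0.2061]
tool_rot: [-1.572, 0.001, -1.036]
force: [0.6, 0.1, 0.1]
opening: 0.0399
```

```bash
python3 - <<'E'
from h import *
import pickle
c=arm.get_calibration("wrist"); p,d=arm.camera("wrist"); cv2.imwrite("pics/w7.png",p); pickle.dump(c,open("pics/w7.pkl","wb"))
cv2.imwrite("pics/w7c.png",cv2.resize(p[130:290,190:370],None,fx=4,fy=4,interpolation=cv2.INTER_CUBIC))
E
python3 st.py
```

```text
t 18.57 p [ 0.5516 -0.1417  0.2062] yaw -1.0336 q [-0.33 -0.92] F [ 0.7  0.6 -0.5] M [ 0.032 -0.026 -0.02 ] e [-0.098 -2.295  0.007 -0.625] o 0.0401
```

View pics/w7c.png

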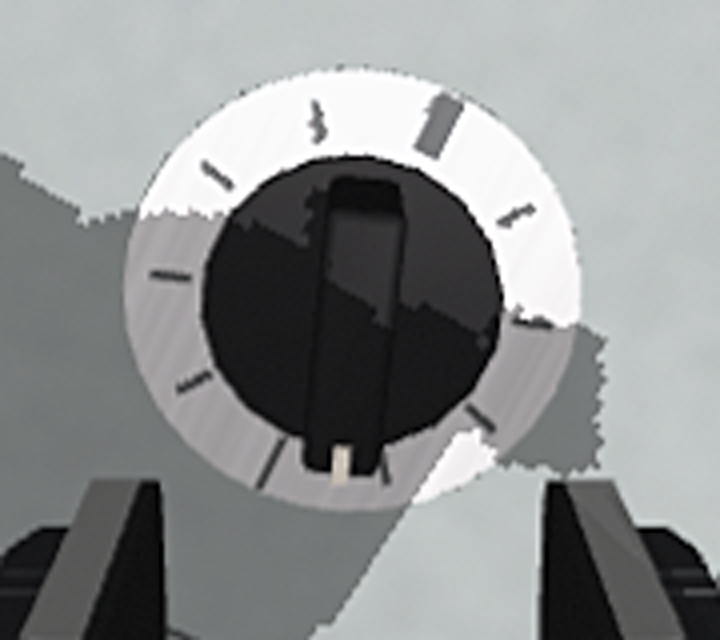

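View pics/w7.png

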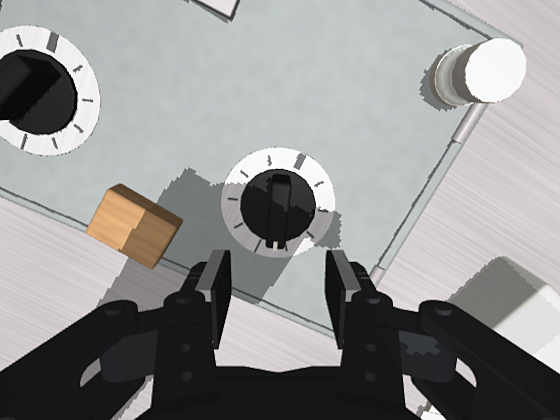

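```bash
python3 - <<'E'
from h import *
import pickle
c=pickle.load(open("pics/w7.pkl","rb"))
f=lambda a:np.array(a)/4+[190,130]
b=unproj(c,f([(363.5,212),(343,474)]),.126)[:,:2]; v=b[1]-b[0]; print("bar",b.mean(0),np.hypot(*v),np.arctan2(v[1],v[0]))
tk=[(438,125),(516,216),(533,322),(481,419),(386,470),(270,463),(194,382),(170,276),(217,176),(317,124)]
w=unproj(c,f(tk),.09)[:,:2]; ct=w.mean(0);w=w-ct
a=np.unwrap(np.arctan2(w[:,1],w[:,0])); print(ct,a+np.arange(10)*.62832)
E
```

```text
bar [ 0.55430806 -0.14045077] 0.04083922257572621 -2.6809247264759897
[ 0.55185257 -0.14172948] [0.09398692 0.08319342 0.09791876 0.08745096 0.09715723 0.08190055
 0.08418437 0.08330661 0.08745158 0.09668401]
```

Emit:
{"name": "servo_tool", "arguments": {"commands": [0.2,0.05,-2,0,0,-0.077,0.2,0.05,-5,0,0,-0.077,0.2,0.05,-7.5,0,0,-0.077,0.2,0.05,-8.8,0,0,-0.077,0.2,0.05,-8.8,0,0,-0.077,0.2,0.05,-8.8,0,0,-0.077]}}

```text
time: 19.07
eef_pos: [0.5539, -0.1413, 0.1192]
tool_rot: [-1.572, 0.001, -1.111]
force: [0.7, 0.0, 0.2]
opening: 0.0398
```

Emit:
{"name": "servo_tool", "arguments": {"commands": [0,0,0,0,0,0,0,0,0,0,0,0,0,0,0,0,0,0,0,0,0,0,0,0,0,0,0,0,0,0,0,0,0,0,0,0], "jaw": 0.5, "newtons": 25}}

```text
time: 19.57
eef_pos: [0.5543, -0.1402, 0.1211]
tool_rot: [-1.57, 0.0, -1.111]
force: [-4.1, 4.7, 8.2]
opening: 0.0117
```

```bash
python3 sa.py
```

```text
t 19.72 p [ 0.5543 -0.1402  0.1211] yaw -1.111 F [-4.5  4.9  7.4] M [ 1.028  1.082 -0.029] Mz [-0.056 -0.056 -0.029  0.026] e [0.046 0.046 0.046 0.046] o 0.0114
```

Emit:
{"name": "servo_tool", "arguments": {"commands": [-0.05,0.05,0,0,0,0.05,-0.05,0.05,0,0,0,0.12,-0.05,0.05,0,0,0,0.2,-0.05,0.05,0,0,0,0.28,-0.05,0.05,0,0,0,0.36,-0.05,0.05,0,0,0,0.43,-0.05,0.05,0,0,0,0.5,-0.05,0.05,0,0,0,0.5]}}

```text
time: 20.38
eef_pos: [0.5539, -0.1396, 0.1211]
tool_rot: [-1.57, -0.0, -0.606]
force: [-5.3, 5.0, 8.7]
opening: 0.0115
```

```bash
python3 sa.py
```

```text
t 20.53 p [ 0.5539 -0.1396  0.1211] yaw -0.6107 F [-5.   5.2  8.1] M [1.144 1.059 0.028] Mz [0.016 0.044 0.01  0.042] e [ 1.468  0.676  0.151 -0.008] o 0.0116
```

Emit:
{"name": "servo_tool", "arguments": {"commands": [-0.05,0.05,0,0,0,0.025,-0.05,0.05,0,0,0,0.05,-0.05,0.05,0,0,0,0.05]}}

```text
time: 20.78
eef_pos: [0.5538, -0.1396, 0.1211]
tool_rot: [-1.57, -0.001, -0.559]
force: [-3.1, 4.8, 8.2]
opening: 0.0117
```

```bash
sed -i 's/range(4)/range(3)/; s/i<3/i<2/' sa.py; python3 sa.py
```

```text
t 20.88 p [ 0.5538 -0.1395  0.1211] yaw -0.5606 F [-3.6  4.4  7.9] M [ 0.889  0.707 -0.022] Mz [-0.063  0.004 -0.008] e [0.537 0.257 0.078] o 0.0119
```

Emit:
{"name": "servo_tool", "arguments": {"commands": [0,0,0,0,0,0.0125,0,0,0,0,0,0.025,0,0,0,0,0,0.025]}}

```text
time: 21.13
eef_pos: [0.5538, -0.1395, 0.1211]
tool_rot: [-1.57, -0.001, -0.535]
force: [-3.1, 4.4, 7.7]
opening: 0.0114
```

```bash
python3 sa.py
```

```text
t 21.23 p [ 0.5538 -0.1395  0.1211] yaw -0.5358 F [-3.2  4.3  7.6] M [ 0.942  0.73  -0.065] Mz [-0.08  -0.052 -0.063] e [0.331 0.168 0.069] o 0.0115
```

Emit:
{"name": "servo_tool", "arguments": {"commands": [0,0,0,0,0,0.0125,0,0,0,0,0,0.025,0,0,0,0,0,0.025]}}

```text
time: 21.48
eef_pos: [0.5538, -0.1395, 0.1211]
tool_rot: [-1.57, -0.001, -0.51]
force: [-3.2, 4.2, 7.5]
opening: 0.0115
```

```bash
python3 sa.py
```

```text
t 21.58 p [ 0.5537 -0.1395  0.1211] yaw -0.5108 F [-3.4  4.2  7.7] M [ 0.949  0.775 -0.033] Mz [-0.098  0.017 -0.017] e [0.334 0.17  0.072] o 0.0112
```

Emit:
{"name": "servo_tool", "arguments": {"commands": [0,0,0,0,0,0.0125,0,0,0,0,0,0.025,0,0,0,0,0,0.025]}}

```text
time: 21.83
eef_pos: [0.5537, -0.1394, 0.1211]
tool_rot: [-1.57, -0.001, -0.485]
force: [-3.3, 3.5, 8.4]
opening: 0.0115
```

```bash
python3 sa.py
```

```text
t 21.93 p [ 0.5537 -0.1395  0.1211] yaw -0.4857 F [-3.4  4.4  8.2] M [ 0.985  0.816 -0.059] Mz [-0.088 -0.057 -0.031] e [0.342 0.179 0.082] o 0.0116
```

Emit:
{"name": "servo_tool", "arguments": {"commands": [0,0,0,0,0,0.0125,0,0,0,0,0,0.025,0,0,0,0,0,0.025]}}

```text
time: 22.18
eef_pos: [0.5537, -0.1394, 0.1211]
tool_rot: [-1.57, -0.001, -0.46]
force: [-2.7, 4.4, 8.8]
opening: 0.0113
```

```bash
python3 sa.py
```

```text
t 22.28 p [ 0.5537 -0.1395  0.1211] yaw -0.4608 F [-3.3  4.2  8.5] M [ 0.995  0.814 -0.028] Mz [-0.036 -0.031 -0.018] e [0.336 0.173 0.075] o 0.0115
```

Emit:
{"name": "servo_tool", "arguments": {"commands": [0,0,0,0,0,0.0125,0,0,0,0,0,0.025,0,0,0,0,0,0.025]}}

```text
time: 22.53
eef_pos: [0.5537, -0.1394, 0.1211]
tool_rot: [-1.57, -0.001, -0.435]
force: [-3.9, 4.5, 8.1]
opening: 0.0111
```

```bash
python3 sa.py
```

```text
t 22.63 p [ 0.5537 -0.1394  0.1211] yaw -0.4358 F [-4.1  4.7  8.5] M [ 0.969  0.847 -0.042] Mz [-0.071 -0.045 -0.009] e [0.341 0.178 0.08 ] o 0.0113
```

Emit:
{"name": "servo_tool", "arguments": {"commands": [0,0,0,0,0,0.0125,0,0,0,0,0,0.025,0,0,0,0,0,0.025]}}

```text
time: 22.88
eef_pos: [0.5537, -0.1394, 0.1211]
tool_rot: [-1.57, -0.001, -0.41]
force: [-3.9, 4.7, 9.4]
opening: 0.0113
```

```bash
python3 sa.py
```

```text
t 22.98 p [ 0.5536 -0.1394  0.1211] yaw -0.4108 F [-4.2  4.4  8.5] M [ 0.994  0.899 -0.033] Mz [-0.077 -0.003 -0.02 ] e [0.343 0.179 0.081] o 0.0111
```

Emit:
{"name": "servo_tool", "arguments": {"commands": [0,0,0,0,0,0.0125,0,0,0,0,0,0.025,0,0,0,0,0,0.025]}}

```text
time: 23.23
eef_pos: [0.5536, -0.1394, 0.1211]
tool_rot: [-1.57, -0.001, -0.385]
force: [-4.1, 5.0, 9.5]
opening: 0.0115
```

```bash
python3 sa.py
```

```text
t 23.33 p [ 0.5536 -0.1395  0.1211] yaw -0.3858 F [-3.8  4.7  9.2] M [1.012 0.935 0.011] Mz [-0.054  0.052  0.036] e [0.301 0.136 0.038] o 0.0117
```

Emit:
{"name": "servo_tool", "arguments": {"commands": [0,0,0,0,0,0.0125,0,0,0,0,0,0.025,0,0,0,0,0,0.025]}}

```text
time: 23.58
eef_pos: [0.5536, -0.1394, 0.1211]
tool_rot: [-1.57, -0.001, -0.36]
force: [-4.9, 4.4, 9.1]
opening: 0.0117
```

```bash
python3 sa.py
```

```text
t 23.68 p [ 0.5536 -0.1394  0.1211] yaw -0.3606 F [-4.9  4.5  9.4] M [ 1.025  1.007 -0.01 ] Mz [-0.025  0.007 -0.014] e [0.288 0.122 0.027] o 0.0116
```

Emit:
{"name": "servo_tool", "arguments": {"commands": [0,0,0,0,0,0.0125,0,0,0,0,0,0.025,0,0,0,0,0,0.025]}}

```text
time: 23.93
eef_pos: [0.5535, -0.1394, 0.1211]
tool_rot: [-1.57, -0.001, -0.335]
force: [-5.6, 4.7, 9.4]
opening: 0.0116
```

```bash
python3 sa.py
```

```text
t 24.03 p [ 0.5535 -0.1394  0.1211] yaw -0.3357 F [-4.7  4.4  9.3] M [ 1.033  1.023 -0.007] Mz [-0.055  0.025  0.01 ] e [0.287 0.123 0.024] o 0.0114
```

Emit:
{"name": "servo_tool", "arguments": {"commands": [0,0,0,0,0,0.0125,0,0,0,0,0,0.025,0,0,0,0,0,0.025]}}

```text
time: 24.28
eef_pos: [0.5535, -0.1394, 0.1211]
tool_rot: [-1.57, -0.001, -0.31]
force: [-4.7, 4.0, 8.8]
opening: 0.0114
```

```bash
python3 sa.py
```

```text
t 24.38 p [ 0.5535 -0.1394  0.1211] yaw -0.3107 F [-4.8  4.6  8.9] M [ 1.094  1.053 -0.021] Mz [-0.014 -0.046 -0.001] e [0.292 0.127 0.032] o 0.0116
```

Emit:
{"name": "servo_tool", "arguments": {"commands": [0,0,0,0,0,0.0125,0,0,0,0,0,0.025,0,0,0,0,0,0.025]}}

```text
time: 24.63
eef_pos: [0.5535, -0.1394, 0.1211]
tool_rot: [-1.57, -0.001, -0.285]
force: [-4.2, 3.8, 10.2]
opening: 0.0112
```

```bash
python3 sa.py
```

```text
t 24.73 p [ 0.5535 -0.1394  0.1211] yaw -0.2857 F [-4.4  4.5  9.8] M [1.08  1.095 0.003] Mz [-0.011 -0.011  0.031] e [0.295 0.13  0.035] o 0.0116
```

Emit:
{"name": "servo_tool", "arguments": {"commands": [0,0,0,0,0,0.0125,0,0,0,0,0,0.025,0,0,0,0,0,0.025]}}

```text
time: 24.98
eef_pos: [0.5535, -0.1394, 0.1211]
tool_rot: [-1.57, -0.001, -0.26]
force: [-6.0, 4.2, 9.7]
opening: 0.0111
```

```bash
python3 sa.py
```

```text
t 25.08 p [ 0.5535 -0.1394  0.1211] yaw -0.2607 F [-5.7  4.4  9.8] M [ 1.061  1.112 -0.01 ] Mz [-0.007 -0.026  0.005] e [0.294 0.13  0.035] o 0.0115
```

Emit:
{"name": "servo_tool", "arguments": {"commands": [0,0,0,0,0,0.0125,0,0,0,0,0,0.025,0,0,0,0,0,0.025]}}

```text
time: 25.33
eef_pos: [0.5534, -0.1393, 0.1211]
tool_rot: [-1.57, -0.001, -0.235]
force: [-5.4, 5.1, 10.5]
opening: 0.0114
```

```bash
python3 sa.py
```

```text
t 25.43 p [ 0.5534 -0.1393  0.1211] yaw -0.2356 F [-5.5  4.7 10.1] M [1.081 1.14  0.02 ] Mz [-0.011  0.005  0.065] e [0.268 0.103 0.005] o 0.0112
```

Emit:
{"name": "servo_tool", "arguments": {"commands": [0,0,0,0,0,0.0125,0,0,0,0,0,0.025,0,0,0,0,0,0.025]}}

```text
time: 25.68
eef_pos: [0.5534, -0.1394, 0.1211]
tool_rot: [-1.57, -0.001, -0.21]
force: [-5.5, 5.1, 9.8]
opening: 0.0115
```

```bash
python3 sa.py
```

```text
t 25.78 p [ 0.5534 -0.1393  0.1211] yaw -0.2106 F [-5.5  4.7 10.2] M [1.139 1.22  0.043] Mz [0.008 0.01  0.112] e [ 0.23   0.065 -0.033] o 0.0114
```

Emit:
{"name": "servo_tool", "arguments": {"commands": [0,0,0,0,0,0.0125,0,0,0,0,0,0.025,0,0,0,0,0,0.025]}}

```text
time: 26.03
eef_pos: [0.5534, -0.1393, 0.1211]
tool_rot: [-1.57, -0.001, -0.185]
force: [-6.5, 5.3, 9.2]
opening: 0.0113
```

```bash
python3 sa.py
```

```text
t 26.13 p [ 0.5534 -0.1394  0.1211] yaw -0.1856 F [-5.9  5.1 10.1] M [1.162 1.25  0.081] Mz [0.128 0.06  0.054] e [ 0.184  0.08  -0.021] o 0.0115
```

Emit:
{"name": "servo_tool", "arguments": {"commands": [-0.1,0.1,0,0,0,0.0,-0.1,0.1,0,0,0,0.0125,-0.1,0.1,0,0,0,0.025,-0.1,0.1,0,0,0,0.025]}}

```text
time: 26.47
eef_pos: [0.5532, -0.1393, 0.1211]
tool_rot: [-1.571, -0.003, -0.16]
force: [-1.2, 1.1, 8.1]
opening: 0.0112
```

```bash
python3 sa.py
```

```text
t 26.57 p [ 0.5532 -0.1393  0.1211] yaw -0.161 F [-1.1  1.5  7.9] M [0.489 0.285 0.02 ] Mz [ 0.027  0.05  -0.018] e [ 0.239  0.084 -0.004] o 0.0114
```

Forces are now small; dial about 1.82. Continue.

Emit:
{"name": "servo_tool", "arguments": {"commands": [0,0,0,0,0,0.0125,0,0,0,0,0,0.025,0,0,0,0,0,0.025]}}

```text
time: 26.82
eef_pos: [0.5531, -0.1393, 0.1211]
tool_rot: [-1.571, -0.003, -0.135]
force: [-2.3, 2.3, 8.9]
opening: 0.0119
```

```bash
python3 sa.py
```

```text
t 26.92 p [ 0.5532 -0.1393  0.1211] yaw -0.136 F [-1.8  1.9  8.9] M [0.501 0.329 0.052] Mz [0.074 0.058 0.025] e [ 0.24   0.084 -0.003] o 0.0115
```

Emit:
{"name": "servo_tool", "arguments": {"commands": [0,0,0,0,0,0.0125,0,0,0,0,0,0.025,0,0,0,0,0,0.025]}}

```text
time: 27.17
eef_pos: [0.5532, -0.1393, 0.1211]
tool_rot: [-1.571, -0.003, -0.11]
force: [-1.7, 1.9, 9.8]
opening: 0.0114
```

```bash
python3 sa.py
```

```text
t 27.27 p [ 0.5531 -0.1393  0.1211] yaw -0.111 F [-1.5  2.   9. ] M [0.53  0.383 0.053] Mz [0.05  0.014 0.094] e [ 0.24   0.084 -0.003] o 0.0115
```

Emit:
{"name": "servo_tool", "arguments": {"commands": [0,0,0,0,0,0.0125,0,0,0,0,0,0.025,0,0,0,0,0,0.025]}}

```text
time: 27.52
eef_pos: [0.5531, -0.1393, 0.1211]
tool_rot: [-1.571, -0.003, -0.085]
force: [-2.3, 2.2, 8.7]
opening: 0.0115
```

```bash
python3 sa.py
```

```text
t 27.62 p [ 0.5531 -0.1393  0.1211] yaw -0.086 F [-2.2  1.8  8.6] M [0.535 0.375 0.062] Mz [0.049 0.05  0.086] e [ 0.24   0.084 -0.003] o 0.0112
```

Emit:
{"name": "servo_tool", "arguments": {"commands": [0,0,0,0,0,0.0125,0,0,0,0,0,0.025,0,0,0,0,0,0.025]}}

```text
time: 27.87
eef_pos: [0.5531, -0.1393, 0.1211]
tool_rot: [-1.571, -0.002, -0.06]
force: [-2.0, 1.5, 8.9]
opening: 0.011
```

```bash
python3 sa.py
```

```text
t 27.97 p [ 0.5531 -0.1393  0.1211] yaw -0.061 F [-1.9  1.7  8.7] M [0.548 0.406 0.051] Mz [0.034 0.094 0.024] e [ 0.24   0.085 -0.003] o 0.0118
```

```bash
python3 - <<'E'
from h import *
import pickle
c=arm.get_calibration("wrist"); p,d=arm.camera("wrist"); cv2.imwrite("pics/w8.png",p); pickle.dump(c,open("pics/w8.pkl","wb"))
cv2.imwrite("pics/w8c.png",cv2.resize(p[170:330,190:370],None,fx=4,fy=4,interpolation=cv2.INTER_CUBIC))
E
```

```text
(no output)
```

View pics/w8c.png

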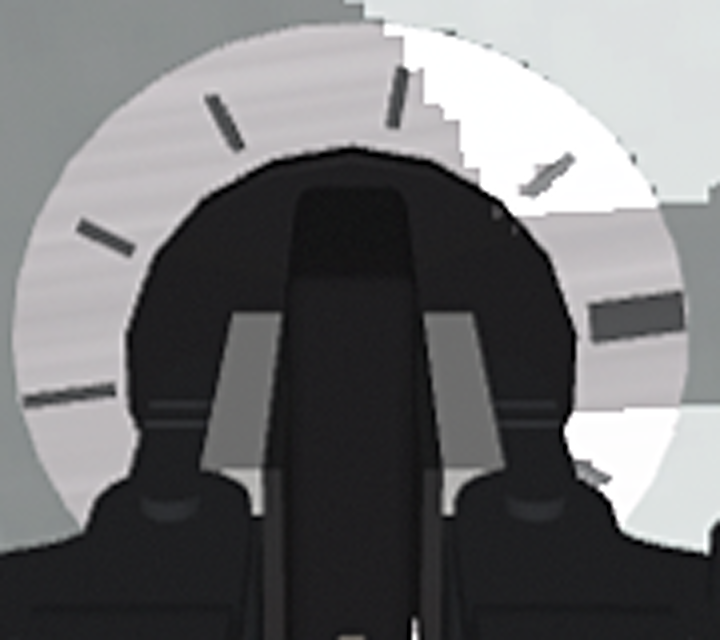

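Emit:
{"name": "servo_tool", "arguments": {"commands": [0,0,0,0,0,0.0125,0,0,0,0,0,0.025,0,0,0,0,0,0.025]}}

```text
time: 28.27
eef_pos: [0.553, -0.1393, 0.1211]
tool_rot: [-1.571, -0.002, -0.035]
force: [-0.9, 2.6, 9.3]
opening: 0.0114
```

```bash
python3 sa.py
```

```text
t 28.37 p [ 0.5531 -0.1393  0.1211] yaw -0.0362 F [-2.1  2.1  9. ] M [ 0.551  0.459 -0.031] Mz [-0.054  0.001 -0.039] e [0.332 0.172 0.081] o 0.0113
```

Emit:
{"name": "servo_tool", "arguments": {"commands": [0,0,0,0,0,0.0125,0,0,0,0,0,0.02,0,0,0,0,0,0.02]}}

```text
time: 28.62
eef_pos: [0.553, -0.1392, 0.1211]
tool_rot: [-1.571, -0.002, -0.016]
force: [-1.8, 3.2, 8.8]
opening: 0.0115
```

```bash
python3 sa.py
```

```text
t 28.72 p [ 0.553  -0.1393  0.1211] yaw -0.0164 F [-1.5  2.9  9. ] M [ 0.517  0.489 -0.194] Mz [-0.162 -0.192 -0.228] e [0.402 0.287 0.225] o 0.0113
```

Emit:
{"name": "servo_tool", "arguments": {"commands": [0,0,0,0,0,-0.03,0,0,0,0,0,-0.06,0,0,0,0,0,-0.09,0,0,0,0,0,-0.12,0,0,0,0,0,-0.15,0,0,0,0,0,-0.15]}}

```text
time: 29.22
eef_pos: [0.5532, -0.1393, 0.1211]
tool_rot: [-1.571, -0.003, -0.168]
force: [-1.6, 2.0, 8.4]
opening: 0.0114
```

```bash
python3 sa.py
```

```text
t 29.32 p [ 0.5532 -0.1393  0.1211] yaw -0.1662 F [-1.4  2.1  8.1] M [ 0.468  0.274 -0.031] Mz [-0.049 -0.015 -0.028] e [-0.588 -0.265 -0.046] o 0.0115
```

Emit:
{"name": "servo_tool", "arguments": {"commands": [0,0,0,0,0,-0.01,0,0,0,0,0,-0.02,0,0,0,0,0,-0.02]}}

```text
time: 29.57
eef_pos: [0.5532, -0.1393, 0.1211]
tool_rot: [-1.571, -0.003, -0.187]
force: [-1.5, 1.8, 9.4]
opening: 0.0114
```

```bash
python3 sa.py
```

```text
t 29.67 p [ 0.5532 -0.1393  0.1211] yaw -0.1859 F [-1.3  2.   8.4] M [0.5   0.272 0.074] Mz [0.063 0.09  0.07 ] e [-0.298 -0.161 -0.083] o 0.0116
```

Emit:
{"name": "servo_tool", "arguments": {"commands": [0,0,0,0,0,-0.01,0,0,0,0,0,-0.015,0,0,0,0,0,-0.015]}}

```text
time: 29.92
eef_pos: [0.5532, -0.1393, 0.1211]
tool_rot: [-1.571, -0.003, -0.201]
force: [-0.8, 2.4, 7.9]
opening: 0.0113
```

```bash
python3 sa.py
```

```text
t 30.02 p [ 0.5532 -0.1393  0.1211] yaw -0.2008 F [-1.2  1.5  8. ] M [0.518 0.282 0.196] Mz [0.179 0.188 0.219] e [-0.327 -0.242 -0.198] o 0.011
```

Emit:
{"name": "servo_tool", "arguments": {"commands": [0,0,0,0,0,0.03,0,0,0,0,0,0.06,0,0,0,0,0,0.09,0,0,0,0,0,0.09]}}

```text
time: 30.35
eef_pos: [0.5531, -0.1393, 0.1211]
tool_rot: [-1.571, -0.003, -0.109]
force: [-1.0, 2.8, 8.4]
opening: 0.0113
```

Emit:
{"name": "servo_tool", "arguments": {"commands": [0,0,0,0,0,0,0,0,0,0,0,0,0,0,0,0,0,0,0,0,0,0,0,0,0,0,0,0,0,0], "jaw": 4}}

```text
time: 30.77
eef_pos: [0.552, -0.1395, 0.1192]
tool_rot: [-1.571, 0.0, -0.112]
force: [-0.0, 0.7, 0.4]
opening: 0.0402
```

Emit:
{"name": "servo_tool", "arguments": {"commands": [0,0,3,0,0,0,0,0,6,0,0,0,0,0,9,0,0,0,0,0,9,0,0,0]}}

```text
time: 31.1
eef_pos: [0.5548, -0.1396, 0.2154]
tool_rot: [-1.572, -0.008, -0.112]
force: [1.5, -0.5, 0.0]
opening: 0.0399
```

```bash
python3 st.py
```

```text
t 31.1 p [ 0.5548 -0.1396  0.2154] yaw -0.1118 q [-0.48 -0.03] F [ 1.5 -0.5  0. ] M [-0.022 -0.075 -0.007] e [ 1.086 -2.801 -0.199  0.259] o 0.0399
```

Emit:
{"name": "servo_tool", "arguments": {"commands": [9,13.2,0,0,0,0.2,9,13.2,0,0,0,0.2,9,13.2,0,0,0,0.2,9,13.2,0,0,0,0.2,9,13.2,0,0,0,0.2,9,13.2,0,0,0,0.2,9,13.2,0,0,0,0.2]}}

```text
time: 31.68
eef_pos: [0.6419, -0.0078, 0.2087]
tool_rot: [-1.571, 0.001, 0.088]
force: [-0.1, -1.0, -0.1]
opening: 0.0399
```

```bash
python3 - <<'E'
from h import *
import pickle
c=arm.get_calibration("wrist"); p,d=arm.camera("wrist"); cv2.imwrite("pics/w9.png",p); pickle.dump(c,open("pics/w9.pkl","wb"))
E
python3 st.py
```

```text
t 31.73 p [ 0.6417 -0.0087  0.2089] yaw 0.0867 q [-0.56 -0.12] F [ 0.3 -0.1  0. ] M [-0.03  -0.003 -0.004] e [-1.671 -8.642 -0.101 -0.011] o 0.0399
```

View pics/w9.png

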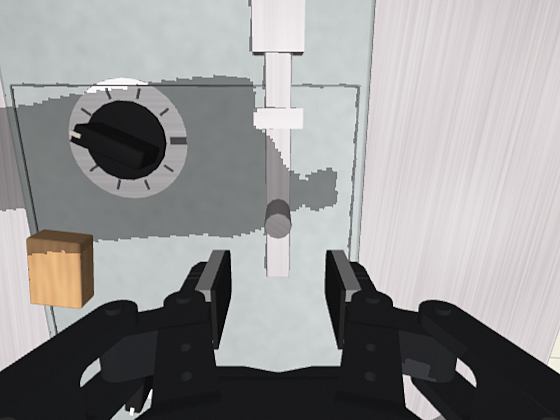

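Emit:
{"name": "servo_tool", "arguments": {"commands": [0,0.15,-3,0,0,0,0,0.15,-6,0,0,0,0,0.15,-8,0,0,0,0,0.15,-8.5,0,0,0,0,0.15,-8.5,0,0,0,0,0.15,-8.5,0,0,0]}}

```text
time: 32.23
eef_pos: [0.6424, -0.0068, 0.1255]
tool_rot: [-1.571, -0.001, 0.087]
force: [-0.4, 1.3, 0.4]
opening: 0.0399
```

Emit:
{"name": "servo_tool", "arguments": {"commands": [0,0,0,0,0,0,0,0,0,0,0,0,0,0,0,0,0,0,0,0,0,0,0,0,0,0,0,0,0,0,0,0,0,0,0,0], "jaw": 1, "newtons": 20}}

```text
time: 32.73
eef_pos: [0.6418, -0.0062, 0.1262]
tool_rot: [-1.572, 0.0, 0.088]
force: [-8.0, 0.1, 8.4]
opening: 0.0151
```

```bash
python3 st.py
```

```text
t 32.73 p [ 0.6418 -0.0062  0.1262] yaw 0.0877 q [-0.54 -0.16] F [-8.   0.1  8.4] M [-0.31   1.544 -0.014] e [-0.804 -8.505  0.223  0.013] o 0.0151
```

Emit:
{"name": "servo_tool", "arguments": {"commands": [-0.1,0,0,0,0,0,-0.1,-0.2,0,0,0,0,-0.07,-0.4,0,0,0,0,-0.05,-0.6,0,0,0,0,-0.05,-0.6,0,0,0,0]}}

```text
time: 33.15
eef_pos: [0.6422, -0.0116, 0.1262]
tool_rot: [-1.571, -0.002, 0.088]
force: [-3.1, 0.4, 8.6]
opening: 0.0153
```

```bash
python3 sa.py
```

```text
t 33.25 p [ 0.6422 -0.0115  0.1262] yaw 0.0882 F [-3.1  0.3  8.4] M [0.172 0.833 0.008] Mz [ 0.045  0.012 -0.033] e [0.065 0.029 0.009] o 0.0152
```

Emit:
{"name": "servo_tool", "arguments": {"commands": [0.02,-0.2,0,0,0,0,0.04,-0.4,0,0,0,0,0.05,-0.6,0,0,0,0,0.05,-0.6,0,0,0,0]}}

```text
time: 33.58
eef_pos: [0.6427, -0.0175, 0.1262]
tool_rot: [-1.571, -0.002, 0.088]
force: [-3.2, 1.2, 8.6]
opening: 0.0151
```

Emit:
{"name": "servo_tool", "arguments": {"commands": [0.02,-0.2,0,0,0,0,0.04,-0.4,0,0,0,0,0.05,-0.6,0,0,0,0,0.05,-0.6,0,0,0,0]}}

```text
time: 33.92
eef_pos: [0.6432, -0.0236, 0.1262]
tool_rot: [-1.571, -0.002, 0.088]
force: [-2.7, 0.6, 8.2]
opening: 0.0152
```

Emit:
{"name": "servo_tool", "arguments": {"commands": [0.02,-0.2,0,0,0,0,0.04,-0.4,0,0,0,0,0.05,-0.6,0,0,0,0,0.05,-0.6,0,0,0,0]}}

```text
time: 34.25
eef_pos: [0.6437, -0.0295, 0.1262]
tool_rot: [-1.571, -0.002, 0.088]
force: [-3.4, 1.3, 8.4]
opening: 0.015
```

```bash
python3 sa.py
```

```text
t 34.35 p [ 0.6437 -0.0295  0.1262] yaw 0.0883 F [-3.2  0.8  7.8] M [0.173 0.758 0.015] Mz [0.004 0.026 0.014] e [0.065 0.029 0.008] o 0.0151
```

Emit:
{"name": "servo_tool", "arguments": {"commands": [0.02,-0.2,0,0,0,0,0.04,-0.4,0,0,0,0,0.05,-0.6,0,0,0,0,0.05,-0.6,0,0,0,0]}}

```text
time: 34.68
eef_pos: [0.6443, -0.0356, 0.1262]
tool_rot: [-1.571, -0.002, 0.088]
force: [-3.7, -0.1, 8.2]
opening: 0.0152
```

Emit:
{"name": "servo_tool", "arguments": {"commands": [0.02,-0.2,0,0,0,0,0.04,-0.4,0,0,0,0,0.05,-0.6,0,0,0,0,0.05,-0.6,0,0,0,0]}}

```text
time: 35.02
eef_pos: [0.6448, -0.0416, 0.1262]
tool_rot: [-1.571, -0.002, 0.088]
force: [-2.7, 1.1, 7.8]
opening: 0.0151
```

Emit:
{"name": "servo_tool", "arguments": {"commands": [0.02,-0.1,0,0,0,0,0.02,-0.2,0,0,0,0,0.02,-0.2,0,0,0,0]}}

```text
time: 35.27
eef_pos: [0.6449, -0.0433, 0.1262]
tool_rot: [-1.571, -0.002, 0.088]
force: [-3.0, 2.0, 8.1]
opening: 0.0151
```

```bash
python3 sa.py
```

```text
t 35.37 p [ 0.6449 -0.0433  0.1262] yaw 0.0885 F [-3.3  1.6  7.8] M [0.315 0.778 0.02 ] Mz [ 0.035 -0.007  0.032] e [0.029 0.014 0.005] o 0.0154
```

Emit:
{"name": "servo_tool", "arguments": {"commands": [0.01,-0.1,0,0,0,0,0.01,-0.15,0,0,0,0,0.01,-0.15,0,0,0,0]}}

```text
time: 35.62
eef_pos: [0.645, -0.0447, 0.1262]
tool_rot: [-1.57, -0.002, 0.089]
force: [-3.4, 2.1, 7.3]
opening: 0.0151
```

```bash
python3 sa.py
```

```text
t 35.72 p [ 0.645  -0.0447  0.1262] yaw 0.0885 F [-3.6  1.5  8. ] M [0.352 0.73  0.012] Mz [0.02  0.011 0.004] e [0.018 0.008 0.003] o 0.0152
```

Emit:
{"name": "servo_tool", "arguments": {"commands": [0.01,-0.1,0,0,0,0,0.01,-0.15,0,0,0,0,0.01,-0.15,0,0,0,0]}}

```text
time: 35.97
eef_pos: [0.6451, -0.0461, 0.1262]
tool_rot: [-1.57, -0.002, 0.089]
force: [-3.2, 1.9, 7.6]
opening: 0.0153
```

```bash
python3 sa.py
```

```text
t 36.07 p [ 0.6451 -0.0461  0.1262] yaw 0.0886 F [-2.9  2.3  7.9] M [ 0.397  0.693 -0.001] Mz [ 0.014 -0.043  0.027] e [0.022 0.012 0.007] o 0.0155
```

Emit:
{"name": "servo_tool", "arguments": {"commands": [0.01,-0.1,0,0,0,0,0.01,-0.15,0,0,0,0,0.01,-0.15,0,0,0,0]}}

```text
time: 36.32
eef_pos: [0.6451, -0.0462, 0.1262]
tool_rot: [-1.569, -0.002, 0.09]
force: [-3.3, 5.3, 8.0]
opening: 0.0151
```

```bash
python3 sa.py
```

```text
t 36.42 p [ 0.6451 -0.0462  0.1262] yaw 0.0897 F [-3.2  5.4  7.7] M [ 1.115  0.82  -0.041] Mz [-0.036 -0.032 -0.055] e [0.057 0.046 0.039] o 0.0149
```

Emit:
{"name": "servo_tool", "arguments": {"commands": [0.01,-0.1,0,0,0,0,0.01,-0.15,0,0,0,0,0.01,-0.15,0,0,0,0]}}

```text
time: 36.67
eef_pos: [0.6452, -0.0463, 0.1262]
tool_rot: [-1.567, -0.002, 0.091]
force: [-3.5, 8.6, 7.9]
opening: 0.0155
```

```bash
python3 sa.py; python3 - <<'E'
from h import *
p,d=arm.camera("wrist"); cv2.imwrite("pics/w10.png",p)
E
```

```text
t 36.77 p [ 0.6452 -0.0462  0.1262] yaw 0.0908 F [-3.9  8.7  8.4] M [ 1.768  0.927 -0.049] Mz [-0.08  -0.027 -0.04 ] e [0.068 0.057 0.05 ] o 0.0154
```

View pics/w10.png

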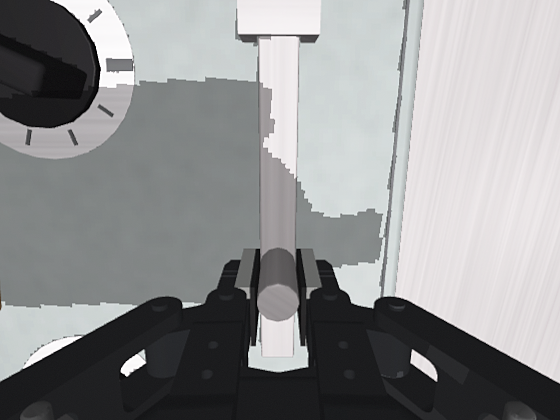

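Emit:
{"name": "servo_tool", "arguments": {"commands": [0,0.1,0,0,0,0,0,0.1,0,0,0,0,0,0.1,0,0,0,0,0,0.1,0,0,0,0,0,0.1,0,0,0,0,0,0.1,0,0,0,0], "jaw": 4}}

```text
time: 37.32
eef_pos: [0.6446, -0.0493, 0.1242]
tool_rot: [-1.571, 0.0, 0.088]
force: [-0.3, -0.5, 0.2]
opening: 0.0397
```

Emit:
{"name": "servo_tool", "arguments": {"commands": [0,0,3,0,0,0,0,0,6,0,0,0,0,0,9,0,0,0,0,0,12,0,0,0,0,0,15,0,0,0,0,0,15,0,0,0,0,0,15,0,0,0]}}

```text
time: 37.9
eef_pos: [0.6455, -0.0489, 0.2764]
tool_rot: [-1.572, -0.004, 0.088]
force: [0.3, -0.9, -0.6]
opening: 0.0399
```

```bash
python3 - <<'E'
from h import *
c=arm.get_calibration("wrist");p,d=arm.camera("wrist"); cv2.imwrite("pics/w11.png",p)
p,d=arm.camera("scene"); cv2.imwrite("pics/s11.png",p)
p,d=arm.camera("top"); cv2.imwrite("pics/t11.png",cv2.resize(p[180:285,228:363],None,fx=5.7,fy=5.7,interpolation=cv2.INTER_CUBIC))
import pickle; pickle.dump(c,open("pics/w11.pkl","wb"))
E
python3 st.py
```

```text
t 38.05 p [ 0.6441 -0.0491  0.2728] yaw 0.0878 q [-0.55 -0.04] F [-0.3  0.  -0.9] M [0.013 0.047 0.045] e [-1.060e-01 -7.216e+00  4.000e-03  1.000e-03] o 0.0402
```

View pics/w11.png

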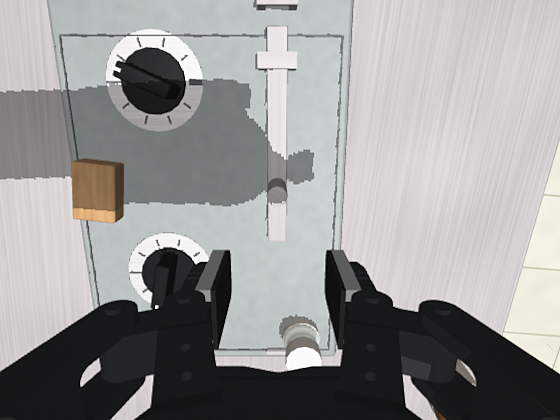

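View pics/s11.png

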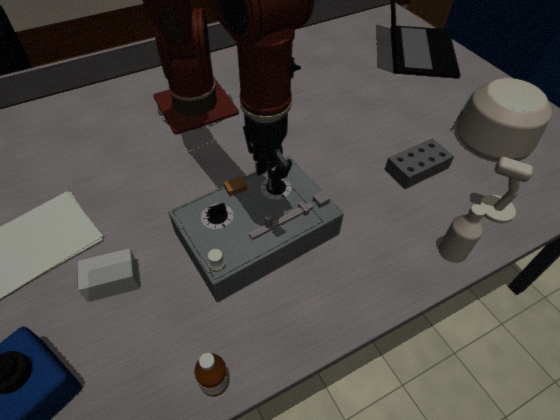

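```bash
python3 - <<'E'
from h import *
import pickle
c=pickle.load(open("pics/w11.pkl","rb"))
p=cv2.imread("pics/w11.png"); cv2.imwrite("pics/w11c.png",cv2.resize(p[160:220,240:320],None,fx=8,fy=8))
w=unproj(c,[(277,195),(277,187)],.136); a=.088; o=np.array([.5863,-.0521])
for q in w: d=q[:2]-o; print(q,"box",d[0]*np.cos(a)+d[1]*np.sin(a),-d[0]*np.sin(a)+d[1]*np.cos(a))
E
```

```text
[ 0.64452224 -0.04687438  0.136     ] box 0.05845620654696618 8.845575146140209e-05
[ 0.64398066 -0.04070697  0.136     ] box 0.058458755477714966 0.006279596198417324
```

View pics/w11c.png

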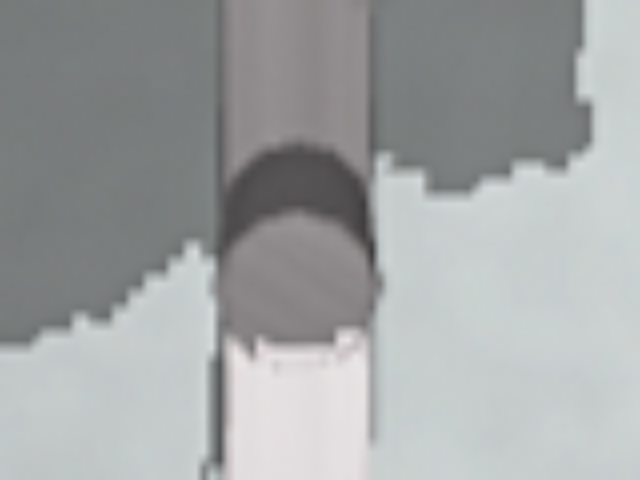

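The post top is centred near pixel (277, 196), which puts it at box y ≈ 0. That is the full 40 mm of travel. Nothing is touching, so I am handing in.

```bash
python3 -c "
from station import arm
print(arm.sign_off())"
```

```text
the job is handed in; nothing more can be done
None
```

I unlocked the strongbox and handed the job in at about 38 s, with the bolt fully open.

- **Left dial:** I turned it from about 4 to its gate near 6, at about 3.57 rad. From about 3.50 to 3.64 rad it moved freely, and at both ends it stopped firmly. I took this as the tumbler having dropped.
- **Right dial:** I turned it from about 4.4 to its gate near 3, at about 1.77 rad. It stopped firmly both ways too.
- **Force on the dials:** The most I felt while testing was about 0.23 N m on the left and the right, below the 0.37 N m limit. The first stop on the left dial was unclear, so I eased it back and forth twice before I was sure.
- **Bolt:** It slid freely to a hard stop at 40 mm of travel. I pressed on the stop with about 9 N, then let go and raised the gripper.

**Last checks:**
- The wrist picture put the post at box y ≈ 0, which is fully open.
- The pictures show the carton and jar on the deck, and the tube rack and tip box where they were. I compared these by eye, not by measurement.
- The gripper read almost no force and touched nothing.
- The tumblers are hidden, so their drop rests on feel and on the bolt passing its blocking zone without resistance.
- None of the final checks failed or disagreed.

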